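# Put the battery lamps on charge

### The job

Get the battery lamps charging: clear the screwdriver and the roll of packing tape off the charging station into the red tool tray, then stand every lamp upright on a charging pad of its own, centred so that no edge of its foot overhangs the pad. Only when the pads are cleared and all the lamps are on, slide the station's recessed power switch fully on, towards the station's back edge away from you. Leave the other things on the shelf where they are.

Things in the scene. Friction and masses are not known exactly. Their poses are not given: they have to be found in the camera images.
- station: white charging station, fixed to the shelf: a low box 150 mm deep (its x) by 480 mm long (its y), deck 26 mm high, with a row of four round charging pads along its length, 90 mm apart, and the power switch at the right-hand end as the robot sees it. Origin: centre of its underside; its x axis points to its back edge (away from the robot), y along the row towards the pads' left end. Pad centres at x 0 and y +160, +70, -20, -110 mm
- pad1 (a point): centre of the top face of charging pad 1 (leftmost): a dark rubber disc 78 mm across, raised 4 mm above the white deck; top 30 mm above the shelf
- pad2 (a point): centre of the top face of charging pad 2 (second from the left): a dark rubber disc 78 mm across, raised 4 mm above the white deck; top 30 mm above the shelf
- pad3 (a point): centre of the top face of charging pad 3 (third): a dark rubber disc 78 mm across, raised 4 mm above the white deck; top 30 mm above the shelf
- pad4 (a point): centre of the top face of charging pad 4 (rightmost, next to the switch): a dark rubber disc 78 mm across, raised 4 mm above the white deck; top 30 mm above the shelf
- slot (a point): middle of the switch slot, level with the deck: a recess 73 mm long (station x) by 34 mm wide (station y), 9 mm deep (floor 17 mm above the shelf), its middle at station x -8.5, y -210 mm
- switch_nub (a point): centre of the top face of the switch's sliding nub, which is flush with the deck (26 mm above the shelf): nub 10 mm long (station x), 16 mm wide, standing 9 mm up from the slot floor. When off, 43 mm of the slot is free on the robot's side of the nub, 20 mm on the far side
- switch (a joint): travel of the power switch in m: 0 = off (starts off), 0.014 = fully on; it moves along the station's +x (to the back edge), stays where it is left, and takes about 2 N
- lamp1: battery lamp, upright: round metal foot 62 mm across and 12 mm high, above it a plain cylindrical body 46 mm across from 12 to 90 mm height, a small toggle switch on top up to 104 mm; 0.2 to 0.4 kg, low centre of mass. All lamps are alike; two to four are present (an absent one has no pose). Origin: centre of the foot's underside, z up
- lamp2: battery lamp, upright: round metal foot 62 mm across and 12 mm high, above it a plain cylindrical body 46 mm across from 12 to 90 mm height, a small toggle switch on top up to 104 mm; 0.2 to 0.4 kg, low centre of mass. All lamps are alike; two to four are present (an absent one has no pose). Origin: centre of the foot's underside, z up
- lamp3: battery lamp, upright: round metal foot 62 mm across and 12 mm high, above it a plain cylindrical body 46 mm across from 12 to 90 mm height, a small toggle switch on top up to 104 mm; 0.2 to 0.4 kg, low centre of mass. All lamps are alike; two to four are present (an absent one has no pose). Origin: centre of the foot's underside, z up
- lamp4: battery lamp, upright: round metal foot 62 mm across and 12 mm high, above it a plain cylindrical body 46 mm across from 12 to 90 mm height, a small toggle switch on top up to 104 mm; 0.2 to 0.4 kg, low centre of mass. All lamps are alike; two to four are present (an absent one has no pose). Origin: centre of the foot's underside, z up
- tape: roll of packing tape lying flat on the charging pads: 96 mm outside, 76 mm hole (wall 10 mm thick), 48 mm high, about 0.1 kg. Origin: centre of its underside, z along the roll's axis
- screwdriver: screwdriver lying on the charging pads: black handle 90 mm long, 26 mm wide, 24 mm high, and a chrome shaft 6 mm thick reaching 90 mm more; about 0.1 kg, balances about at the handle's middle. Origin: underside of the handle's middle; x along the shaft to the tip, z up
- tray: open red plastic tool tray, fixed: 250 mm (its x) by 180 mm (its y), 45 mm high, walls and floor 4 to 5 mm thick. Origin: centre of its underside
- funnel: small white plastic funnel standing on its mouth, 72 mm across, 85 mm high; bystander. Origin: centre of its underside
- jar: glass jar of screws with a metal cap, 60 mm across, 75 mm high; bystander. Origin: centre of its underside
- can: can 52 mm across, 130 mm high; bystander. Origin: centre of its underside
- carton: closed carton 70 x 90 x 45 mm; bystander. Origin: centre of its underside
- mug: mug 76 mm across, 85 mm high; bystander. Origin: centre of its underside

How it is judged:
By the outcome, as a careful person would: the job done as asked, in the order asked, and still so for the second after the job is handed in, with the robot touching nothing.
Of lamp1, lamp2, lamp3, lamp4 only 2 to 4 are there at a start; the rules pass over those that are not, and their reading is None.
At some moment in a run one of lamp1, lamp2, lamp3, lamp4, tape may be knocked a few centimetres aside while the robot is not near it.
It also fails if it takes over 210 s, if anything falls off the work surface, if the arm or the gripper's body presses on something with over 40 N, if the wrist force passes 120 N, or if a joint passes its speed limit or range.

### The arm

A 6-joint arm with a two-finger parallel gripper is mounted at the origin on the work surface. World frame = base frame: x ahead of the robot, y to its left, z up, the work surface at z = 0. Lengths are in mm, angles in rad, forces in N, time in s.
With the tool pointing down it reaches from about 400 to 925 mm from the base axis. Payload 12.5 kg.
Tool frame: the origin (TCP) lies at the very end of the fingers, on their centre line; the grasp point (between the pads) lies 19 mm behind it (env.grip_point_offset is the distance from the TCP to the grasp point, in mm); z points along the fingers, y is the direction in which the jaws open and shut (so a half turn about z gives the same grasp; the last joint's range is limited). The gripper opens to 95 mm and grips with 3 to 60 N. Pads are 20 mm wide; open, the fingers measure 119 mm over their backs; the gripper's body (75 mm by 180 mm) begins 59 mm behind the grasp point.
Start: joints at [-1.277, 0.491, 1.559, -0, 1.092, -0.106], TCP at [243.295, -575.721, 214.661] pointing down, gripper open.
Joint ranges: [-3.1, 3.1], [-0.84, 2.19], [0.05, 2.79], [-1.13, 4.28], [0.06, 2.93], [-2.69, 2.69]. Speed limits (rad/s): [2.22, 2.22, 2.79, 3.14, 3.14, 3.14].

### API

Orientations are given as [roll, pitch, yaw] about the fixed x, y, z axes, in that order (R = Rz(yaw) Ry(pitch) Rx(roll)).
In Python, from cell import env gives the robot as it stands.
- The arm moves only by the tool drive_tool, never from a script. Its argument "commands" is a list of rows, each an object of numbers: "dx", "dy", "dz": the shift along the world's x, y, z in mm; "yaw": the turn about the world's z in degrees. In form: [{"dx": .., "dy": .., "dz": .., "yaw": ..}, ...]. A call has 1 to 5 rows; each row shifts and turns the commanded pose from where the row before left it; what a row does not reach is not made up. A row lasts 1/12 s, in which the tool goes at most 41.7 mm and 7.16 degrees, less where a joint would pass 70% of its speed; a pose out of reach is approached as far as the arm can. A call with a gripper value outside its range is refused whole. "grip" is the opening, from 0 (shut) to 1 (fully open), set as the call begins (left out, the last holds). The fingers move at their own pace and stop on an object; the grip force is fixed at half the most. Time passes only in rows, so rows that do not move let the fingers close. It gives the time, the measured TCP pose, the force and the opening at its end, in the units of the state.
- env.state(): the state, without advancing time (a new reading comes with each control period).
- env.read_camera(name): name is "side" or "top"; returns the picture (420x560x3 uint8, red, green, blue); there is no depth.
- env.calibration(name): a dict with "intrinsics" (3x3 intrinsics, pixels), "rvec" (rotation vector, rad) and "tvec" (3), from world to camera coordinates, as OpenCV has them. Camera axes: x right, y down, z forward; pixel columns grow to the right and rows downward; lengths in mm; the calibration is good to about 2 mm. A picture is of the moment at which its call begins. calibration takes no time and is no camera call.
- env.job_done(): hands the job in, once; it reports no verdict.
Trained networks look in the newest picture that a camera, given by its name, has taken for a name from the list of things; names that differ only in an ending like _2 or _b are one class to them, and where a whole thing is asked for, a point or a joint stands for the part that bears it (a point fixed in the world has none). Each returns a list of dicts, best first, with "conf" (0 to 1); they miss things now and then, are a little off and sometimes report something else, mostly with a low value. They report only what shows in the picture. A call takes as long as a camera call.
- env.trace(query, camera): "pixels" (420x560 bool, what is visible of it) and "pixel" ([column, row] in pixels, amid what is visible of it).
- env.place_of(query, camera): "pixel" ([column, row] in pixels: a listed point, or the origin of a listed thing).
The state is a dict: "t": time; "joints": joint angles; "qvel": joint speeds; "tau": joint torques, N m; "eef_pos": TCP position; "tcp_rot": TCP orientation; "ft_force": force on the tool from outside, world axes, zero at the start; "moment": the same for the moment, N m; "opening": opening from 0.0 (shut) to 1.0 (fully open).
Only numpy, scipy, OpenCV 4.12 (cv2) and the standard library are available. Lean on these libraries where they do the work, as an engineer would, in place of code of your own. Each camera call takes 0.05 s, during which the arm holds its last target.

## Working session

There is one attempt and no reset: what is moved stays moved. The work goes in short steps, Python scripts to look and compute and a tool call to move; the robot and the scene stay as the last step left them, time stands still between calls to the robot, and variables do not carry over. Pictures are saved under pics/ and viewed, and the job is handed in when it is done.

Besides the shell and the picture viewer there is one more tool, called after "Emit:" as name(argument=value, ...), one argument or row to a line, values as JSON. drive_tool: Moves the arm, as the interface text tells. Its arguments: {"type":"object","properties":{"commands":{"type":"array"},"grip":{"type":"number"}},"required":["commands"]}

```bash
ls; mkdir -p pics; cat > h.py <<'E'
import numpy as np, cv2
from cell import env
def cal(c):
    k=env.calibration(c); K=np.array(k['intrinsics'],float); R=cv2.Rodrigues(np.array(k['rvec'],float))[0]; t=np.array(k['tvec'],float).ravel()
    return K,R,t
def back(c,px,z):
    K,R,t=cal(c); d=R.T@np.linalg.inv(K)@np.array([px[0],px[1],1.]); o=-R.T@t
    return o+d*(z-o[2])/d[2]
def proj(c,p):
    K,R,t=cal(c); q=K@(R@np.array(p,float)+t); return q[:2]/q[2]
def shot(c,n):
    im=env.read_camera(c); cv2.imwrite(f'pics/{n}.png',im[:,:,::-1].copy()); return im
def st():
    s=env.state(); print('t',round(s['t'],2),'pos',np.round(s['eef_pos'],1),'rot',np.round(s['tcp_rot'],3),'F',np.round(s['ft_force'],1),'op',round(s['opening'],3))
E
python3 - <<'E'
from h import *
for c in('top','side'):
    shot(c,c+'0'); K,R,t=cal(c); print(c,np.round(-R.T@t),K[0,0],np.round(R,2).tolist())
st()
for q in ['lamp1','tape','screwdriver','pad1','pad2','pad3','pad4','switch_nub','slot','station','tray','funnel','jar','can','carton','mug']:
    for c in('top','side'):
        r=env.place_of(q,c); print(q,c,[(np.round(x['pixel'],1).tolist(),round(x['conf'],2)) for x in r[:6]])
E
```

```text
pics
top [ 304.  -13. 1485.] 466.26903698201323 [[0.03, -1.0, 0.02], [-0.99, -0.03, -0.17], [0.17, -0.01, -0.99]]
side [233. 577. 789.] 393.29337207850494 [[-0.89, -0.45, -0.02], [-0.31, 0.66, -0.69], [0.32, -0.61, -0.73]]
t 0.1 pos [ 243.2 -575.5  214.2] rot [-3.141 -0.     0.4  ] F [-0.9  0.3  0.1] op 0.999
lamp1 top [([220.9, 243.8], 0.82), ([289.3, 184.6], 0.53), ([342.1, 252.4], 0.52)]
lamp1 side [([287.4, 292.5], 0.74), ([346.9, 188.3], 0.62), ([198.4, 273.0], 0.58)]
tape top [([232.0, 182.5], 0.96)]
tape side [([214.2, 251.4], 0.72)]
screwdriver top [([275.3, 183.0], 0.53)]
screwdriver side [([243.9, 211.1], 0.8), ([256.7, 200.0], 0.42), ([203.8, 273.3], 0.34)]
pad1 top [([286.2, 185.7], 0.97), ([237.3, 186.1], 0.9), ([264.6, 183.8], 0.87), ([207.7, 183.1], 0.84), ([138.8, 227.1], 0.73), ([274.9, 182.8], 0.59)]
pad1 side [([252.7, 200.0], 0.84), ([201.4, 274.1], 0.68), ([239.7, 221.6], 0.6), ([319.9, 131.9], 0.45)]
pad2 top [([286.2, 185.7], 0.97), ([237.3, 186.1], 0.9), ([264.6, 183.8], 0.87), ([207.7, 183.1], 0.84), ([138.8, 227.1], 0.73), ([274.9, 182.8], 0.59)]
pad2 side [
[... 811 characters left out ...]
.4], 0.53)]
slot side [([272.8, 174.7], 0.65)]
station top [([253.6, 185.1], 0.63), ([236.5, 184.5], 0.52), ([327.0, 184.5], 0.4)]
station side [([234.3, 234.2], 0.6)]
tray top [([136.3, 223.6], 0.57)]
tray side [([195.8, 396.2], 0.66), ([325.7, 216.3], 0.62)]
funnel top [([307.2, 247.2], 0.74)]
funnel side [([325.6, 213.3], 0.8), ([247.4, 212.6], 0.16)]
jar top [([259.6, 243.4], 0.5)]
jar side [([308.4, 257.3], 0.58)]
can top [([419.2, 198.6], 0.59)]
can side [([320.6, 129.2], 0.73), ([202.5, 276.0], 0.28)]
carton top [([378.7, 176.8], 0.98)]
carton side [([285.1, 144.2], 0.58)]
mug top [([164.0, 160.5], 0.7), ([381.7, 175.7], 0.48)]
mug side [([137.1, 324.0], 0.62), ([308.1, 261.1], 0.36)]
```

```bash
python3 - <<'E'
import cv2
a=cv2.imread('pics/top0.png')[120:300,90:450]; cv2.imwrite('pics/top0c.png',cv2.resize(a,None,fx=2.2,fy=2.2,interpolation=cv2.INTER_CUBIC))
a=cv2.imread('pics/side0.png'); cv2.imwrite('pics/side0c.png',cv2.resize(a[90:430,100:400],None,fx=1.75,fy=1.75,interpolation=cv2.INTER_CUBIC))
E
```

```text
(no output)
```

View pics/top0c.png

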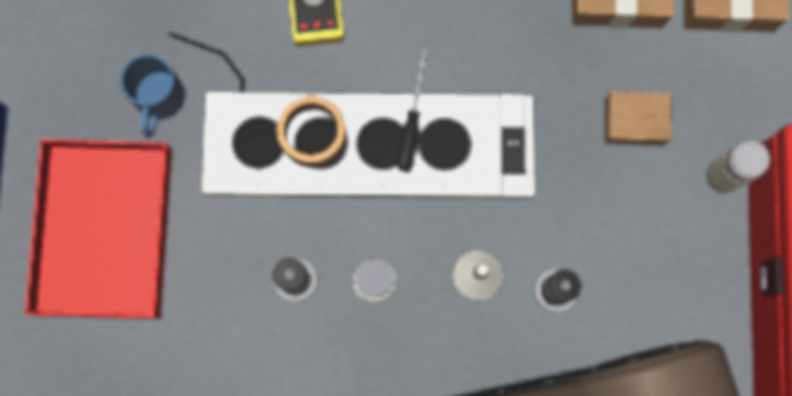

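View pics/side0c.png

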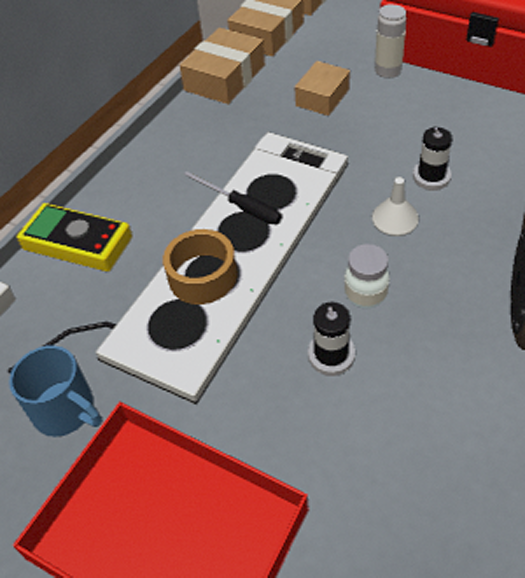

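```bash
cat >> h.py <<'E'
def tr(q,c,n=6):
    return [(np.round(x['pixel'],1).tolist(),round(x['conf'],2),int(x['pixels'].sum()),x['pixels']) for x in env.trace(q,c)[:n]]
E
python3 - <<'E'
from h import *
shot('top','t1');shot('side','s1')
for nm,px in dict(p1=(207.7,183.1),p2=(237.3,186.1),p3=(264.6,183.8),p4=(286.2,185.7)).items(): print(nm,np.round(back('top',px,30),1))
print('slot',back('top',(326.5,186),26).round(1), back('side',(272.8,174.7),26).round(1))
for nm,px in dict(p4=(252.7,200),p3=(239.7,221.6),p1=(201.4,274.1)).items(): print('side',nm,np.round(back('side',px,30),1))
for px in [(220.9,243.8),(342.1,252.4)]: print('lampT',back('top',px,0).round(1))
for px in [(287.4,292.5),(346.9,188.3)]: print('lampS',back('side',px,0).round(1))
print('tape',back('top',(232,182.5),30).round(1),back('side',(214.2,251.4),30).round(1))
print('tray',back('top',(136.3,223.6),0).round(1),back('side',(195.8,396.2),0).round(1))
for q in ['jar','funnel','mug','can','carton']:
    print(q,[back(c,env.place_of(q,c)[0]['pixel'],0).round(0).tolist() for c in('top','side')])
for q in ['lamp1','station','tray','screwdriver','tape','mug']:
  for c in('top','side'):
    for px,cf,n,m in tr(q,c,3):
        ys,xs=np.where(m); print(q,c,px,cf,n,'bbox',xs.min(),xs.max(),ys.min(),ys.max(), cv2.minAreaRect(np.c_[xs,ys].astype(np.float32)))
E
```

```text
p1 [634.6 197.5  30. ]
p2 [627.8 102.8  30. ]
p3 [638.2  16.1  30. ]
p4 [634.2 -53.1  30. ]
slot [ 638.3 -182.6   26. ] [ 641.5 -183.7   26. ]
side p4 [641.9 -63.8  30. ]
side p3 [634.   19.9  30. ]
side p1 [631.8 199.1  30. ]
lampT [444.8 149.2   0. ]
lampT [ 429.  -237.9    0. ]
lampS [440.  139.6   0. ]
lampS [ 434.4 -249.2    0. ]
tape [639.  120.2  30. ] [640.9 130.5  30. ]
tray [501.4 422.5   0. ] [499.4 422.1   0. ]
jar [[435.0, 24.0, 0.0], [435.0, 27.0, 0.0]]
funnel [[451.0, -128.0, 0.0], [452.0, -125.0, 0.0]]
mug [[709.0, 343.0, 0.0], [699.0, 356.0, 0.0]]
can [[611.0, -490.0, 0.0], [612.0, -476.0, 0.0]]
carton [[683.0, -360.0, 0.0], [678.0, -356.0, 0.0]]
lamp1 top [343.2, 248.0] 0.75 318 bbox 333 353 242 261 ((343.2500305175781, 250.75003051757812), (18.384775161743164, 20.50609588623047), 45.0)
lamp1 top [223.3, 245.7] 0.53 314 bbox 214 233 237 256 ((223.5, 246.5), (19.0, 19.0), 90.0)
lamp1 side [346.2, 179.7] 0.64 618 bbox 336 358 163 198 ((346.9134216308594, 180.40516662597656), (21.20537757873535, 35.417972564697266), 2.6025619506835938)
station top [254.2, 185.9] 0.95 6
[... 1168 characters left out ...]
((223.60000610351562, 246.80001831054688), (18.782970428466797, 17.88854217529297), 26.56505012512207)
tape side [213.3, 236.6] 0.76 1179 bbox 194 234 220 263 ((214.67648315429688, 241.70590209960938), (42.928802490234375, 39.775840759277344), 75.96376037597656)
mug top [159.7, 159.0] 0.58 716 bbox 145 174 144 182 ((160.0, 161.0), (35.7770881652832, 25.93838882446289), 63.43495178222656)
mug top [259.7, 188.2] 0.23 6688 bbox 168 333 135 210 ((250.41705322265625, 172.884521484375), (165.73497009277344, 73.82596588134766), 0.6902772188186646)
mug side [130.1, 316.2] 0.73 1845 bbox 106 157 288 338 ((129.60000610351562, 314.70001220703125), (54.56005859375, 40.69643783569336), 63.43495178222656)
```

```bash
cat > fit.py <<'E'
from h import *
from scipy.optimize import minimize
S=8
def poly(c,P): return np.array([proj(c,p) for p in P])
def circ(x,y,r,z,n=40): a=np.linspace(0,2*np.pi,n,False); return np.c_[x+r*np.cos(a),y+r*np.sin(a),np.full(n,z)]
def xf(p,L):
    x,y,a=p; L=np.array(L,float); c,s=np.cos(a),np.sin(a); return np.c_[x+c*L[:,0]-s*L[:,1],y+s*L[:,0]+c*L[:,1],L[:,2]]
def fill(im,c,P,v): cv2.fillPoly(im,[np.round((poly(c,P)*16+8-8)).astype(np.int32)],v,cv2.LINE_AA,4)
def render(c,p):
    im=np.full((420,560),110,np.uint8)
    R=lambda z:[(-75,-240,z),(75,-240,z),(75,240,z),(-75,240,z)]
    fill(im,c,xf(p,[(-75,-240,26),(-75,240,26),(-75,240,0),(-75,-240,0)]),200 )
    fill(im,c,xf(p,R(26)),235)
    for y in(160,70,-20,-110): fill(im,c,xf(p,circ(0,y,39,30)),45)
    fill(im,c,xf(p,[(-45,-227,26),(28,-227,26),(28,-193,26),(-45,-193,26)]),60)
    return im.astype(float)
def fitstation(cams=('top','side'),p0=(636,36,0.01),drop=()):
    D={}
    for c in cams:
        im=env.read_camera(c).astype(np.float32); g=im.mean(2)
        m=np.zeros((420,560),np.uint8)
        fill(m,c,xf(p0,[(-95,-262,26),(95,-262,26),(95,262,26),(-95,262,26)]),1)
        sat=im.max(2)-im.min(2)
        m=(m>0)&(sat<45)
        for b in drop: # world boxes to leave out
            q=np.zeros((420,560),np.uint8); fill(q,c,circ(b[0],b[1],b[2],b[3]),1); m&=q==0
        D[c]=(g,m)
    def cost(p,cs=cams):
        e=0
        for c in cs:
            g,m=D[c]; r=cv2.GaussianBlur(render(c,(p[0],p[1],p[2]/100)),(0,0),.7); e-=np.corrcoef(g[m],r[m])[0,1]
        return e
    out={}
    for cs in [(c,) for c in cams]+[cams]:
        s=minimize(cost,[p0[0],p0[1],p0[2]*100],args=(cs,),method='Nelder-Mead',options=dict(initial_simplex=[[p0[0],p0[1],0],[p0[0]+8,p0[1],0],[p0[0],p0[1]+8,0],[p0[0],p0[1],2]],xatol=.05,fatol=1e-6))
        print(cs,np.round(s.x,2),round(s.fun,4)); out[cs]=s.x
    return out
if __name__=='__main__':
    fitstation(drop=[(637,120,60,50),(637,120,60,80)])
E
python3 fit.py
```

```text
Traceback (most recent call last):
  File "fit.py", line 39, in <module>
    fitstation(drop=[(637,120,60,50),(637,120,60,80)])
    ~~~~~~~~~~^^^^^^^^^^^^^^^^^^^^^^^^^^^^^^^^^^^^^^^^
  File "fit.py", line 35, in fitstation
    s=minimize(cost,[p0[0],p0[1],p0[2]*100],args=(cs,),method='Nelder-Mead',options=dict(initial_simplex=[[p0[0],p0[1],0],[p0[0]+8,p0[1],0],[p0[0],p0[1]+8,0],[p0[0],p0[1],2]],xatol=.05,fatol=1e-6))
  File "fit.py", line 31, in cost
    g,m=D[c]; r=cv2.GaussianBlur(render(c,(p[0],p[1],p[2]/100)),(0,0),.7); e-=np.corrcoef(g[m],r[m])[0,1]
                                 ~~~~~~^^^^^^^^^^^^^^^^^^^^^^^^
  File "fit.py", line 14, in render
    for y in(160,70,-20,-110): fill(im,c,xf(p,circ(0,y,39,30)),45)
                               ~~~~^^^^^^^^^^^^^^^^^^^^^^^^^^^^^^^
  File "fit.py", line 8, in fill
    def fill(im,c,P,v): cv2.fillPoly(im,[np.round((poly(c,P)*16+8-8)).astype(np.int32)],v,cv2.LINE_AA,4)
                                                   ~~~~^^^^^
  File "fit.py", line 4, in poly
    def poly(c,P): return np.array([proj(c,p) for p in P])
                                    ~~~~^^^^^
  File "h.py", line 10, in proj
    K,R,t=cal(c); q=K@(R@np.array(p,float)+t); return q[:2]/q[2]
          ~~~^^^
  File "h.py", line 4, in cal
    k=env.calibration(c); K=np.array(k['intrinsics'],float); R=cv2.Rodrigues(np.array(k['rvec'],float))[0]; t=np.array(k['tvec'],float).ravel()
ValueError: time passes only in moves, steps and waits
```

```bash
sed -i 's/^def cal(c)/import functools\n@functools.lru_cache(None)\ndef cal(c)/' h.py; python3 fit.py; python3 -c "
from h import *; st()"
```

```text
('top',) [635.76  38.04   1.37] -0.9111
('side',) [636.73  40.43   2.5 ] -0.824
('top', 'side') [635.82  39.94   2.3 ] -1.732
t 3.1 pos [ 243.3 -575.7  214.7] rot [ 3.142 -0.     0.4  ] F [ 0.6 -0.6 -0.5] op 1.0
```

```bash
cat > ov.py <<'E'
from fit import *
p=(636,39.5,0.02)
for c,(x0,x1,y0,y1,f) in dict(top=(165,345,145,225,4.4),side=(130,310,150,330,3.3)).items():
    im=cv2.imread(f'pics/{c}0.png'); b=cv2.resize(im,None,fx=f,fy=f,interpolation=cv2.INTER_CUBIC)
    L=[xf(p,circ(0,y,39,30)) for y in(160,70,-20,-110)]+[xf(p,[(-45,-227,26),(28,-227,26),(28,-193,26),(-45,-193,26)]),xf(p,[(-75,-240,26),(75,-240,26),(75,240,26),(-75,240,26)]),xf(p,[(-2,-218,26),(8,-218,26),(8,-202,26),(-2,-202,26)])]
    for P in L: cv2.polylines(b,[np.round(((poly(c,P)+.5)*f-.5)*16).astype(np.int32)],True,(0,255,0),1,cv2.LINE_AA,4)
    cv2.imwrite(f'pics/ov_{c}.png',b[int(y0*f):int(y1*f),int(x0*f):int(x1*f)])
E
python3 ov.py
```

```text
(no output)
```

View pics/ov_top.png

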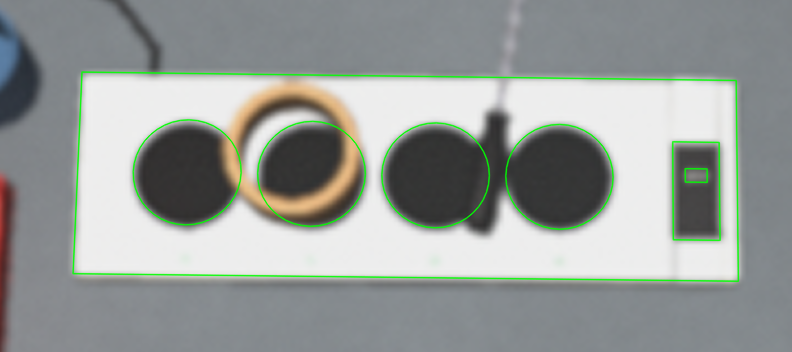

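View pics/ov_side.png

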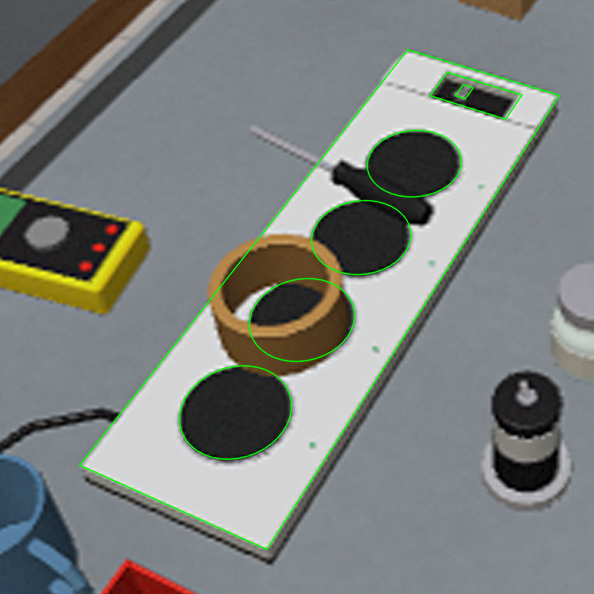

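```bash
cat > fitobj.py <<'E'
from fit import *
def cyl(im,c,x,y,r,z0,z1,v):
    P=np.r_[circ(x,y,r,z0),circ(x,y,r,z1)]; h=cv2.convexHull(poly(c,P).astype(np.float32))
    cv2.fillPoly(im,[np.round(h*16).astype(np.int32)],v,cv2.LINE_AA,4)
def lampsil(c,x,y,zb=0):
    im=np.zeros((420,560),np.uint8)
    cyl(im,c,x,y,31,zb,zb+12,255);cyl(im,c,x,y,23,zb+12,zb+90,255);cyl(im,c,x,y,4,zb+90,zb+104,255); return im.astype(float)/255
def tapesil(c,x,y,zb=30):
    im=np.zeros((420,560),np.uint8); cyl(im,c,x,y,48,zb,zb+48,255)
    # hole: see-through intersection of top and bottom hole
    a=np.zeros_like(im);b=np.zeros_like(im);fill(a,c,circ(x,y,38,zb),255);fill(b,c,circ(x,y,38,zb+48),255)
    return (im.astype(float)/255)*(1-np.minimum(a,b)/255.)
def fitxy(sil,masks,p0,rois):
    res=[]
    for cs in [(c,) for c in masks]+[tuple(masks)]:
        def cost(p):
            e=0
            for c in cs:
                m=masks[c]; w=rois[c]; r=cv2.GaussianBlur(sil(c,*p),(0,0),.6); e-=np.corrcoef(m[w],r[w])[0,1]
            return e/len(cs)
        s=minimize(cost,p0,method='Nelder-Mead',options=dict(initial_simplex=[p0,[p0[0]+8,p0[1]],[p0[0],p0[1]+8]],xatol=.05,fatol=1e-6))
        print(cs,np.round(s.x,1),round(s.fun,3)); res.append(s.x)
    return res
def lampfit(ims,p0,zb=0):
    masks={};rois={}
    for c,im in ims.items():
        g=im.astype(np.float32).mean(2); w=np.zeros((420,560),np.uint8); cyl(w,c,*p0,48,zb,zb+90,1); 
        w=cv2.dilate(w,np.ones((3,3)))>0; ring=w&(lampsil(c,*p0,zb)<.01); bg=np.median(g[ring]); masks[c]=np.clip((np.abs(g-bg)-8)/25,0,1); rois[c]=w
    return fitxy(lambda c,x,y:lampsil(c,x,y,zb),masks,p0,rois)
def tapefit(ims,p0,zb=30):
    masks={};rois={}
    for c,im in ims.items():
        f=im.astype(np.float32); masks[c]=np.clip((f[:,:,0]-f[:,:,2]-12)/20,0,1); w=np.zeros((420,560),np.uint8); cyl(w,c,*p0,75,zb,zb+48,1); rois[c]=w>0
    return fitxy(lambda c,x,y:tapesil(c,x,y,zb),masks,p0,rois)
def get(): return {c:env.read_camera(c) for c in('top','side')}
E
python3 - <<'E'
from fitobj import *
ims=get()
lampfit(ims,[442,144]);lampfit(ims,[432,-243]);tapefit(ims,[638,122])
for z,px in [(45,(276,184)),(45,(277.5,170)),(45,(274.5,198.4)),(42,(282.7,142.7))]: print(back('top',px,z).round(1))
# side handle: overlay 3.3 ; ends (335,168),(430,218)
for px in [(335,168),(430,218),(250,128)]: print('s',back('side',(px[0]/3.3+130,px[1]/3.3+150),43).round(1))
st()
E
```

```text
('top',) [436.2 139.9] -0.862
('side',) [436.4 137.5] -0.864
('top', 'side') [436.1 138.8] -0.861
('top',) [ 431.5 -239.3] -0.884
('side',) [ 432.6 -238.4] -0.844
('top', 'side') [ 431.7 -238.4] -0.862
('top',) [646.3 122.3] -0.891
('side',) [644.9 118.8] -0.948
('top', 'side') [645.5 121.6] -0.91
[635.2 -20.3  45. ]
[681.  -23.7  45. ]
[588.7 -16.9  45. ]
[772.8 -37.9  42. ]
s [684.4 -25.3  43. ]
s [588.8 -10.2  43. ]
s [773.2 -35.   43. ]
t 3.2 pos [ 243.3 -575.7  214.7] rot [ 3.141 -0.     0.4  ] F [-0.4 -0.3  0.3] op 1.001
```

Emit:
drive_tool(
  commands=[
    {"dx": 20,"dy": 31,"dz": 0,"yaw": -4},
    {"dx": 22,"dy": 31,"dz": 0,"yaw": -4},
    {"dx": 22,"dy": 31,"dz": 0,"yaw": -4},
    {"dx": 22,"dy": 31,"dz": 0,"yaw": -4},
    {"dx": 22,"dy": 31,"dz": 0,"yaw": -4},
  ],
  grip=0.65,
)

```text
t: 3.62
eef_pos: [351.9, -419.3, 214.8]
tcp_rot: [3.141, -0.0, 0.047]
ft_force: [0.3, 0.4, -0.7]
opening: 0.709
```

Emit:
drive_tool(
  commands=[
    {"dx": 22,"dy": 31,"dz": 0,"yaw": -4},
    {"dx": 22,"dy": 31,"dz": 0,"yaw": -4.6},
    {"dx": 22,"dy": 31,"dz": 0},
    {"dx": 22,"dy": 31,"dz": 0},
    {"dx": 22,"dy": 31,"dz": 0},
  ],
)

```text
invalid input
```

Emit:
drive_tool(
  commands=[
    {"dx": 22,"dy": 31,"dz": -10},
    {"dx": 22,"dy": 31,"dz": -10},
    {"dx": 22,"dy": 31,"dz": -10},
    {"dx": 22,"dy": 31,"dz": -10},
    {"dx": 22,"dy": 31,"dz": -10},
  ],
)

```text
invalid input
```

Emit:
drive_tool(
  commands=[
    {"dx": 22,"dy": 31,"dz": 0,"yaw": -4},
    {"dx": 22,"dy": 31,"dz": 0,"yaw": -4.6},
    {"dx": 22,"dy": 31,"dz": 0,"yaw": 0},
    {"dx": 22,"dy": 31,"dz": 0,"yaw": 0},
    {"dx": 22,"dy": 31,"dz": 0,"yaw": 0},
  ],
)

```text
t: 4.03
eef_pos: [462.1, -264.1, 214.9]
tcp_rot: [3.141, -0.0, -0.1]
ft_force: [1.3, -0.7, -0.2]
opening: 0.648
```

Emit:
drive_tool(
  commands=[
    {"dx": 22,"dy": 31,"dz": -10,"yaw": 0},
    {"dx": 22,"dy": 31,"dz": -10,"yaw": 0},
    {"dx": 22,"dy": 31,"dz": -10,"yaw": 0},
    {"dx": 22,"dy": 31,"dz": -10,"yaw": 0},
    {"dx": 22,"dy": 31,"dz": -10,"yaw": 0},
  ],
)

```text
t: 4.45
eef_pos: [572.2, -108.9, 164.3]
tcp_rot: [3.141, -0.0, -0.099]
ft_force: [1.4, -0.6, 0.4]
opening: 0.648
```

Emit:
drive_tool(
  commands=[
    {"dx": 21,"dy": 30,"dz": -10,"yaw": 0},
    {"dx": 21,"dy": 30,"dz": -10,"yaw": 0},
    {"dx": 22,"dy": 29.5,"dz": -15,"yaw": 0},
    {"dx": 0,"dy": 0,"dz": -30,"yaw": 0},
    {"dx": 0,"dy": 0,"dz": -30,"yaw": 0},
  ],
)

```text
t: 4.87
eef_pos: [636.6, -19.2, 69.1]
tcp_rot: [3.141, -0.002, -0.096]
ft_force: [0.6, 0.0, 0.5]
opening: 0.649
```

Emit:
drive_tool(
  commands=[
    {"dx": 0,"dy": 0,"dz": -25,"yaw": 0},
    {"dx": 0,"dy": 0,"dz": -11,"yaw": 0},
    {"dx": 0,"dy": 0,"dz": 0,"yaw": 0},
  ],
)

```text
t: 5.12
eef_pos: [634.9, -21.1, 32.1]
tcp_rot: [-3.142, 0.002, -0.099]
ft_force: [1.1, 0.3, 0.1]
opening: 0.65
```

Emit:
drive_tool(
  commands=[
    {"dx": 0,"dy": 0,"dz": 0,"yaw": 0},
    {"dx": 0,"dy": 0,"dz": 0,"yaw": 0},
    {"dx": 0,"dy": 0,"dz": 0,"yaw": 0},
    {"dx": 0,"dy": 0,"dz": 0,"yaw": 0},
    {"dx": 0,"dy": 0,"dz": 0,"yaw": 0},
  ],
  grip=0,
)

```text
t: 5.53
eef_pos: [635.5, -21.3, 34.2]
tcp_rot: [3.141, -0.001, -0.099]
ft_force: [0.2, 0.6, 0.2]
opening: 0.354
```

Emit:
drive_tool(
  commands=[
    {"dx": 0,"dy": 0,"dz": 0,"yaw": 0},
    {"dx": 0,"dy": 0,"dz": 0,"yaw": 0},
    {"dx": 0,"dy": 0,"dz": 0,"yaw": 0},
    {"dx": 0,"dy": 0,"dz": 0,"yaw": 0},
  ],
)

```text
t: 5.87
eef_pos: [635.4, -21.2, 34.0]
tcp_rot: [3.141, -0.0, -0.099]
ft_force: [-1.2, 0.3, 5.3]
opening: 0.271
```

Emit:
drive_tool(
  commands=[
    {"dx": 0,"dy": 0,"dz": 10,"yaw": 0},
    {"dx": 0,"dy": 0,"dz": 25,"yaw": 0},
    {"dx": 0,"dy": 0,"dz": 35,"yaw": 0},
    {"dx": 0,"dy": 0,"dz": 35,"yaw": 0},
    {"dx": 0,"dy": 0,"dz": 0,"yaw": 0},
  ],
)

```text
t: 6.28
eef_pos: [637.8, -21.5, 145.7]
tcp_rot: [3.141, -0.009, -0.099]
ft_force: [0.6, -0.2, -1.0]
opening: 0.271
```

```bash
python3 - <<'E'
from fitobj import *
st();im=shot('side','s2')
cv2.imwrite('pics/s2c.png',cv2.resize(im[90:420,100:400,::-1],None,fx=1.75,fy=1.75,interpolation=cv2.INTER_CUBIC))
E
```

```text
t 6.28 pos [637.8 -21.5 145.7] rot [ 3.141 -0.009 -0.099] F [ 0.6 -0.2 -1. ] op 0.271
```

View pics/s2c.png

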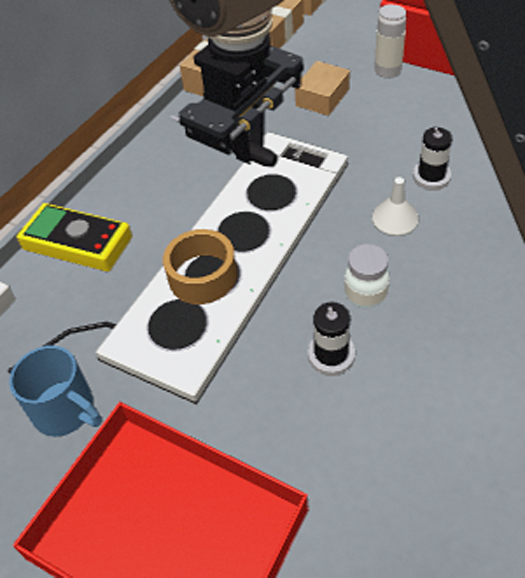

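Emit:
drive_tool(
  commands=[
    {"dx": -13,"dy": 34,"dz": 0,"yaw": 0},
    {"dx": -13,"dy": 34,"dz": 0,"yaw": 0},
    {"dx": -13,"dy": 34,"dz": 0,"yaw": 0},
    {"dx": -13,"dy": 34,"dz": 0,"yaw": 0},
    {"dx": -13,"dy": 34,"dz": 0,"yaw": 0},
  ],
)

```text
t: 6.75
eef_pos: [568.9, 150.0, 137.7]
tcp_rot: [3.141, 0.002, -0.1]
ft_force: [0.6, 0.0, -0.7]
opening: 0.27
```

Emit:
drive_tool(
  commands=[
    {"dx": -13,"dy": 34,"dz": 0,"yaw": 0},
    {"dx": -13,"dy": 34,"dz": 0,"yaw": 0},
    {"dx": -13,"dy": 34,"dz": 0,"yaw": 0},
    {"dx": -13,"dy": 34,"dz": 0,"yaw": 0},
    {"dx": -13,"dy": 34,"dz": 0,"yaw": 0},
  ],
)

```text
t: 7.17
eef_pos: [503.9, 320.1, 137.7]
tcp_rot: [3.141, 0.001, -0.099]
ft_force: [0.5, -0.6, -0.3]
opening: 0.271
```

Emit:
drive_tool(
  commands=[
    {"dx": -14,"dy": 36,"dz": 0,"yaw": 0},
    {"dx": -14,"dy": 36,"dz": 0,"yaw": 0},
    {"dx": -14,"dy": 36,"dz": 0,"yaw": 0},
    {"dx": -14,"dy": 34,"dz": 0,"yaw": 0},
    {"dx": 0,"dy": 0,"dz": -20,"yaw": 0},
  ],
)

```text
t: 7.58
eef_pos: [447.4, 466.7, 120.5]
tcp_rot: [-3.137, -0.003, -0.095]
ft_force: [0.6, 0.0, -0.2]
opening: 0.271
```

Emit:
drive_tool(
  commands=[
    {"dx": 0,"dy": 0,"dz": -40,"yaw": 0},
    {"dx": 0,"dy": 0,"dz": -40,"yaw": 0},
    {"dx": 0,"dy": 0,"dz": -20,"yaw": 0},
    {"dx": 0,"dy": 0,"dz": 0,"yaw": 0},
  ],
)

```text
t: 7.92
eef_pos: [446.8, 458.8, 13.1]
tcp_rot: [3.135, 0.007, -0.099]
ft_force: [0.0, -0.3, -1.6]
opening: 0.271
```

Emit:
drive_tool(
  commands=[
    {"dx": 0,"dy": 0,"dz": -4,"yaw": 0},
    {"dx": 0,"dy": 0,"dz": 0,"yaw": 0},
    {"dx": 0,"dy": 0,"dz": 0,"yaw": 0},
  ],
)

```text
t: 8.17
eef_pos: [449.9, 461.2, 16.1]
tcp_rot: [-3.14, -0.001, -0.1]
ft_force: [0.5, 0.6, 0.2]
opening: 0.273
```

Emit:
drive_tool(
  commands=[
    {"dx": 0,"dy": 0,"dz": 0,"yaw": 0},
    {"dx": 0,"dy": 0,"dz": 0,"yaw": 0},
    {"dx": 0,"dy": 0,"dz": 0,"yaw": 0},
    {"dx": 0,"dy": 0,"dz": 10,"yaw": 0},
  ],
  grip=0.5,
)

```text
t: 8.5
eef_pos: [448.8, 460.3, 24.1]
tcp_rot: [3.14, 0.001, -0.099]
ft_force: [-0.7, 0.8, -0.5]
opening: 0.476
```

Emit:
drive_tool(
  commands=[
    {"dx": 0,"dy": 0,"dz": 30,"yaw": 0},
    {"dx": 0,"dy": 0,"dz": 40,"yaw": 0},
    {"dx": 0,"dy": 0,"dz": 40,"yaw": 0},
    {"dx": 10,"dy": -33,"dz": 10,"yaw": 7},
    {"dx": 15,"dy": -33,"dz": 10,"yaw": 7},
  ],
)

```text
t: 8.92
eef_pos: [473.9, 395.5, 158.1]
tcp_rot: [-3.14, -0.004, 0.153]
ft_force: [1.0, -0.1, -0.7]
opening: 0.5
```

```bash
cat > look.py <<'E'
import sys
from fitobj import *
n=sys.argv[1]
st()
a=shot('side','s'+n);b=shot('top','t'+n)
A=cv2.resize(a[90:420,100:400,::-1],None,fx=1.3,fy=1.3,interpolation=cv2.INTER_CUBIC)
B=cv2.resize(b[100:300,90:350,::-1],None,fx=1.5,fy=1.5,interpolation=cv2.INTER_CUBIC)
C=np.zeros((A.shape[0],A.shape[1]+B.shape[1],3),np.uint8);C[:,:A.shape[1]]=A;C[:B.shape[0],A.shape[1]:]=B
cv2.imwrite(f'pics/c{n}.png',C)
E
python3 look.py 3; python3 - <<'E'
from fitobj import *
ims=get(); tapefit(ims,[645,121]);lampfit(ims,[436,139]);lampfit(ims,[432,-238.5])
E
```

```text
t 8.92 pos [473.9 395.5 158.1] rot [-3.14  -0.004  0.153] F [ 1.  -0.1 -0.7] op 0.5
('top',) [646.3 122.3] -0.892
('side',) [723.6  81.9] -0.587
('top', 'side') [646.3 121.3] -0.509
('top',) [436.1 139.8] -0.861
('side',) [436.4 137.6] -0.745
('top', 'side') [436.1 138.8] -0.801
('top',) [ 431.5 -239.3] -0.88
('side',) [ 373.2 -132.5] -0.57
('top', 'side') [ 431.5 -236.9] -0.388
  c /= stddev[:, None]
  c /= stddev[None, :]
```

View pics/c3.png

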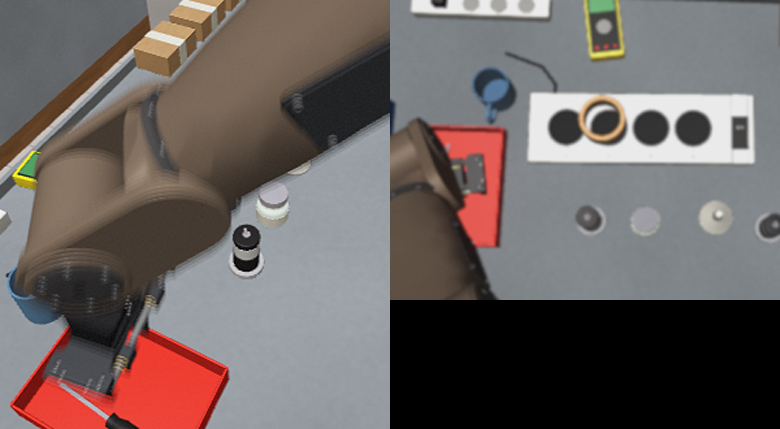

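Emit:
drive_tool(
  commands=[
    {"dx": 10,"dy": -23,"dz": 0,"yaw": 6.8},
    {"dx": 11,"dy": -23,"dz": 0,"yaw": 6.8},
    {"dx": 11,"dy": -23,"dz": 0,"yaw": 6.8},
    {"dx": 11,"dy": -23,"dz": 0,"yaw": 6.8},
    {"dx": 11,"dy": -23,"dz": 0,"yaw": 6.8},
  ],
)

```text
t: 9.53
eef_pos: [528.2, 279.8, 154.4]
tcp_rot: [-3.141, 0.001, 0.744]
ft_force: [0.2, 0.3, -0.2]
opening: 0.501
```

Emit:
drive_tool(
  commands=[
    {"dx": 11,"dy": -23,"dz": 0,"yaw": 6.8},
    {"dx": 11,"dy": -23,"dz": 0,"yaw": 6.8},
    {"dx": 11,"dy": -23,"dz": 0,"yaw": 6.8},
    {"dx": 11,"dy": -23,"dz": 0,"yaw": 6.8},
    {"dx": 11,"dy": -23,"dz": 0,"yaw": 6.8},
  ],
)

```text
t: 9.95
eef_pos: [583.5, 164.7, 154.4]
tcp_rot: [-3.141, 0.0, 1.337]
ft_force: [0.8, -1.2, 0.3]
opening: 0.496
```

Emit:
drive_tool(
  commands=[
    {"dx": 11,"dy": -23,"dz": -20,"yaw": 6.8},
    {"dx": 10,"dy": -20,"dz": -20,"yaw": 6.8},
    {"dx": 0,"dy": 0,"dz": 0,"yaw": 0},
    {"dx": 0,"dy": 0,"dz": 0,"yaw": 0},
  ],
)

```text
t: 10.28
eef_pos: [604.0, 121.8, 113.5]
tcp_rot: [-3.139, 0.0, 1.565]
ft_force: [0.1, 1.1, -0.4]
opening: 0.498
```

Emit:
drive_tool(
  commands=[
    {"dx": -1,"dy": 0,"dz": -20,"yaw": 0},
    {"dx": 0,"dy": 0,"dz": -25,"yaw": 0},
    {"dx": 0,"dy": 0,"dz": -22,"yaw": 0},
    {"dx": 0,"dy": 0,"dz": 0,"yaw": 0},
  ],
)

```text
t: 10.62
eef_pos: [601.3, 123.3, 44.9]
tcp_rot: [-3.137, 0.0, 1.567]
ft_force: [0.5, 0.2, -0.7]
opening: 0.5
```

Emit:
drive_tool(
  commands=[
    {"dx": 0,"dy": 0,"dz": 0,"yaw": 0},
    {"dx": 0,"dy": 0,"dz": 0,"yaw": 0},
    {"dx": 0,"dy": 0,"dz": 0,"yaw": 0},
    {"dx": 0,"dy": 0,"dz": 0,"yaw": 0},
    {"dx": 0,"dy": 0,"dz": 0,"yaw": 0},
  ],
  grip=0,
)

```text
t: 11.03
eef_pos: [603.7, 122.0, 48.8]
tcp_rot: [3.14, -0.0, 1.569]
ft_force: [0.3, -0.2, -0.5]
opening: 0.212
```

Emit:
drive_tool(
  commands=[
    {"dx": 0,"dy": 0,"dz": 0,"yaw": 0},
    {"dx": 0,"dy": 0,"dz": 0,"yaw": 0},
    {"dx": 0,"dy": 0,"dz": 0,"yaw": 0},
    {"dx": 0,"dy": 0,"dz": 0,"yaw": 0},
    {"dx": 0,"dy": 0,"dz": 0,"yaw": 0},
  ],
)

```text
t: 11.45
eef_pos: [603.2, 121.8, 48.2]
tcp_rot: [3.142, -0.0, 1.569]
ft_force: [-3.0, -0.3, 6.8]
opening: 0.108
```

Emit:
drive_tool(
  commands=[
    {"dx": 0,"dy": 0,"dz": 15,"yaw": 0},
    {"dx": 0,"dy": 0,"dz": 30,"yaw": 0},
    {"dx": 0,"dy": 0,"dz": 30,"yaw": 0},
    {"dx": 0,"dy": 0,"dz": 25,"yaw": 0},
    {"dx": 0,"dy": 0,"dz": 0,"yaw": 0},
  ],
)

```text
t: 11.87
eef_pos: [605.2, 121.9, 152.5]
tcp_rot: [3.134, -0.001, 1.569]
ft_force: [0.8, 0.3, -1.1]
opening: 0.103
```

Emit:
drive_tool(
  commands=[
    {"dx": -17,"dy": 34,"dz": 0,"yaw": 0},
    {"dx": -17,"dy": 34,"dz": 0,"yaw": 0},
    {"dx": -18,"dy": 34,"dz": 0,"yaw": 0},
    {"dx": -18,"dy": 34,"dz": 0,"yaw": 0},
    {"dx": -18,"dy": 34,"dz": 0,"yaw": 0},
  ],
)

```text
t: 12.28
eef_pos: [514.0, 292.9, 146.9]
tcp_rot: [-3.141, 0.0, 1.569]
ft_force: [1.0, 0.4, -1.2]
opening: 0.103
```

Emit:
drive_tool(
  commands=[
    {"dx": -18,"dy": 34,"dz": 0,"yaw": 0},
    {"dx": -18,"dy": 34,"dz": 0,"yaw": 0},
    {"dx": -17,"dy": 33,"dz": 0,"yaw": 0},
    {"dx": 0,"dy": 0,"dz": 0,"yaw": 0},
    {"dx": 0,"dy": 0,"dz": 0,"yaw": 0},
  ],
)

```text
t: 12.7
eef_pos: [461.0, 394.0, 146.8]
tcp_rot: [-3.141, 0.001, 1.572]
ft_force: [0.1, -0.8, -1.8]
opening: 0.098
```

```bash
python3 look.py 4
```

```text
t 12.7 pos [461.  394.  146.8] rot [-3.141e+00  1.000e-03  1.572e+00] F [ 0.1 -0.8 -1.8] op 0.098
```

View pics/c4.png

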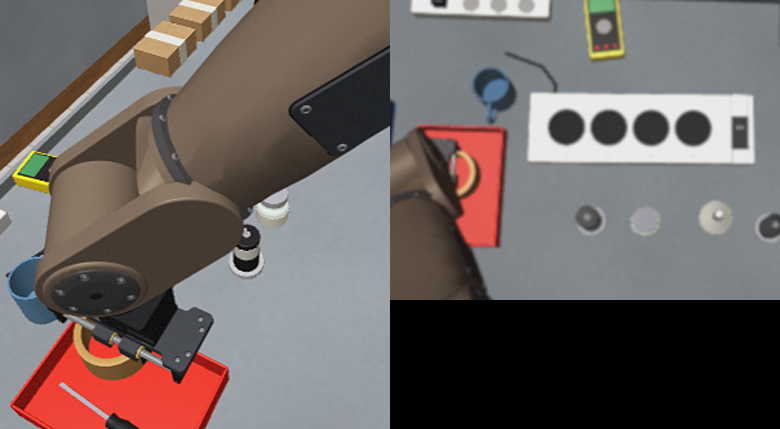

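Emit:
drive_tool(
  commands=[
    {"dx": 0,"dy": 0,"dz": -35,"yaw": 0},
    {"dx": 0,"dy": 0,"dz": -35,"yaw": 0},
    {"dx": 0,"dy": 0,"dz": -30,"yaw": 0},
    {"dx": 0,"dy": 0,"dz": -14,"yaw": 0},
    {"dx": 0,"dy": 0,"dz": -6,"yaw": 0},
  ],
)

```text
t: 13.22
eef_pos: [462.2, 390.6, 24.9]
tcp_rot: [-3.138, 0.002, 1.567]
ft_force: [-0.3, -0.8, -1.4]
opening: 0.105
```

Emit:
drive_tool(
  commands=[
    {"dx": 0,"dy": 0,"dz": -2,"yaw": 0},
    {"dx": 0,"dy": 0,"dz": 0,"yaw": 0},
    {"dx": 0,"dy": 0,"dz": 0,"yaw": 0},
  ],
)

```text
t: 13.47
eef_pos: [463.1, 392.7, 26.8]
tcp_rot: [3.14, -0.001, 1.568]
ft_force: [0.2, 1.2, -1.8]
opening: 0.105
```

Emit:
drive_tool(
  commands=[
    {"dx": 0,"dy": 0,"dz": 0,"yaw": 0},
    {"dx": 0,"dy": 0,"dz": 0,"yaw": 0},
    {"dx": 0,"dy": 0,"dz": 0,"yaw": 0},
    {"dx": 0,"dy": 0,"dz": 0,"yaw": 0},
    {"dx": 0,"dy": 0,"dz": 10,"yaw": 0},
  ],
  grip=0.45,
)

```text
t: 13.88
eef_pos: [461.7, 392.4, 34.9]
tcp_rot: [-3.14, 0.001, 1.569]
ft_force: [-0.2, -0.0, -0.3]
opening: 0.398
```

Emit:
drive_tool(
  commands=[
    {"dx": 0,"dy": 0,"dz": 30,"yaw": 0},
    {"dx": 0,"dy": 0,"dz": 35,"yaw": 0},
    {"dx": 0,"dy": 0,"dz": 40,"yaw": 0},
    {"dx": 0,"dy": -10,"dz": 30,"yaw": -7},
    {"dx": 0,"dy": -34,"dz": 0,"yaw": -7},
  ],
)

```text
t: 14.3
eef_pos: [464.2, 352.2, 177.4]
tcp_rot: [3.134, -0.008, 1.322]
ft_force: [0.5, -0.3, -0.0]
opening: 0.452
```

Emit:
drive_tool(
  commands=[
    {"dx": 30,"dy": -25,"dz": 0,"yaw": 7},
    {"dx": 30,"dy": -25,"dz": 0,"yaw": 7},
    {"dx": 30,"dy": -25,"dz": 0,"yaw": 0},
    {"dx": 30,"dy": -25,"dz": 0,"yaw": 0},
    {"dx": 0,"dy": 0,"dz": 0,"yaw": 0},
  ],
  grip=1,
)

```text
t: 14.72
eef_pos: [586.5, 244.9, 171.5]
tcp_rot: [3.139, 0.0, 1.564]
ft_force: [0.3, -0.0, -0.2]
opening: 0.745
```

```bash
python3 look.py 5; python3 - <<'E'
from fitobj import *
ims=get(); lampfit(ims,[436,139]);lampfit({'top':ims['top']},[432,-238.5])
E
```

```text
t 14.72 pos [586.5 244.9 171.5] rot [3.139 0.    1.564] F [ 0.3 -0.  -0.2] op 0.745
('top',) [436.1 139.8] -0.866
('side',) [436.4 137.6] -0.853
('top', 'side') [436.1 139.1] -0.856
('top',) [ 431.5 -239.3] -0.884
('top',) [ 431.5 -239.3] -0.884
```

View pics/c5.png

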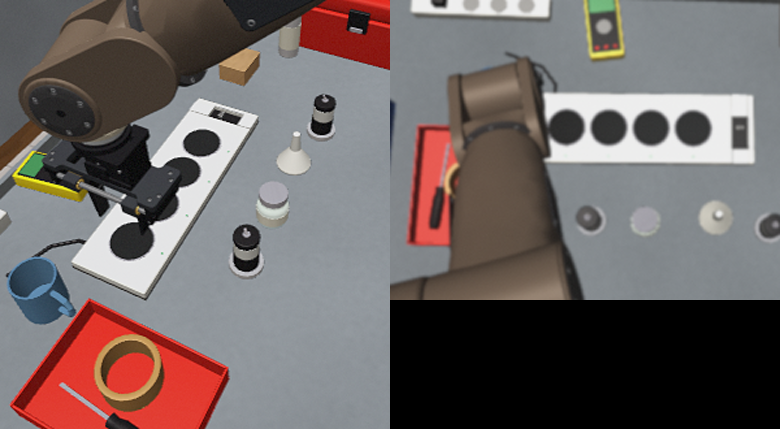

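Emit:
drive_tool(
  commands=[
    {"dx": -30,"dy": -21,"dz": 0,"yaw": 0},
    {"dx": -30,"dy": -21,"dz": 0,"yaw": 0},
    {"dx": -30,"dy": -21,"dz": 0,"yaw": 0},
    {"dx": -30,"dy": -21,"dz": 0,"yaw": 0},
    {"dx": -30,"dy": -21,"dz": 0,"yaw": 0},
  ],
)

```text
t: 15.33
eef_pos: [429.5, 144.2, 170.9]
tcp_rot: [3.141, -0.0, 1.57]
ft_force: [0.3, -0.7, 0.7]
opening: 1.003
```

Emit:
drive_tool(
  commands=[
    {"dx": 0,"dy": 0,"dz": -20,"yaw": 0},
    {"dx": 0,"dy": 0,"dz": 0,"yaw": 0},
    {"dx": 0,"dy": 0,"dz": 0,"yaw": 0},
  ],
)

```text
t: 15.58
eef_pos: [431.8, 144.8, 151.0]
tcp_rot: [-3.141, -0.0, 1.569]
ft_force: [-0.3, -0.3, 0.4]
opening: 1.002
```

Emit:
drive_tool(
  commands=[
    {"dx": 4.5,"dy": -6,"dz": -10,"yaw": 0},
    {"dx": 0,"dy": 0,"dz": -25,"yaw": 0},
    {"dx": 0,"dy": 0,"dz": -30,"yaw": 0},
    {"dx": 0,"dy": 0,"dz": -30,"yaw": 0},
    {"dx": 0,"dy": 0,"dz": -11,"yaw": 0},
  ],
)

```text
t: 16.0
eef_pos: [436.3, 138.1, 41.4]
tcp_rot: [-3.139, 0.0, 1.569]
ft_force: [0.8, -0.1, -0.1]
opening: 1.0
```

Emit:
drive_tool(
  commands=[
    {"dx": 0,"dy": 0,"dz": 0,"yaw": 0},
    {"dx": 0,"dy": 0,"dz": 0,"yaw": 0},
  ],
)

```text
t: 16.17
eef_pos: [437.0, 138.2, 44.1]
tcp_rot: [-3.14, 0.0, 1.569]
ft_force: [-0.4, -0.1, 0.4]
opening: 1.001
```

Emit:
drive_tool(
  commands=[
    {"dx": 0,"dy": 0,"dz": 0,"yaw": 0},
    {"dx": 0,"dy": 0,"dz": 0,"yaw": 0},
    {"dx": 0,"dy": 0,"dz": 0,"yaw": 0},
    {"dx": 0,"dy": 0,"dz": 0,"yaw": 0},
    {"dx": 0,"dy": 0,"dz": 0,"yaw": 0},
  ],
  grip=0.2,
)

```text
t: 16.58
eef_pos: [436.8, 138.0, 45.2]
tcp_rot: [3.14, -0.0, 1.568]
ft_force: [0.2, -0.1, -0.5]
opening: 0.708
```

Emit:
drive_tool(
  commands=[
    {"dx": 0,"dy": 0,"dz": 0,"yaw": 0},
    {"dx": 0,"dy": 0,"dz": 0,"yaw": 0},
    {"dx": 0,"dy": 0,"dz": 0,"yaw": 0},
    {"dx": 0,"dy": 0,"dz": 0,"yaw": 0},
    {"dx": 0,"dy": 0,"dz": 0,"yaw": 0},
  ],
)

```text
t: 17.0
eef_pos: [436.5, 138.0, 44.7]
tcp_rot: [3.142, 0.0, 1.568]
ft_force: [-0.1, -0.0, 2.0]
opening: 0.482
```

Emit:
drive_tool(
  commands=[
    {"dx": 0,"dy": 0,"dz": 10,"yaw": 0},
    {"dx": 0,"dy": 0,"dz": 25,"yaw": 0},
    {"dx": 0,"dy": 0,"dz": 35,"yaw": 0},
    {"dx": 14,"dy": 4,"dz": 0,"yaw": 0},
    {"dx": 26,"dy": 8,"dz": 0,"yaw": 0},
  ],
)

```text
t: 17.42
eef_pos: [475.6, 149.8, 116.4]
tcp_rot: [3.141, -0.0, 1.568]
ft_force: [0.8, -0.0, -3.9]
opening: 0.484
```

Emit:
drive_tool(
  commands=[
    {"dx": 28,"dy": 9,"dz": 0,"yaw": 0},
    {"dx": 28,"dy": 9,"dz": 0,"yaw": 0},
    {"dx": 28,"dy": 9,"dz": 0,"yaw": 0},
    {"dx": 28,"dy": 8,"dz": 0,"yaw": 0},
    {"dx": 28,"dy": 9,"dz": 0,"yaw": 0},
  ],
)

```text
t: 17.83
eef_pos: [617.4, 194.2, 113.9]
tcp_rot: [-3.14, 0.0, 1.568]
ft_force: [0.2, -1.0, -3.7]
opening: 0.479
```

Emit:
drive_tool(
  commands=[
    {"dx": 16,"dy": 5,"dz": 0,"yaw": 0},
    {"dx": 0,"dy": 0,"dz": 0,"yaw": 0},
    {"dx": 0,"dy": 0,"dz": 0,"yaw": 0},
    {"dx": 0,"dy": 0,"dz": 0,"yaw": 0},
    {"dx": 0,"dy": 0,"dz": 0,"yaw": 0},
  ],
)

```text
t: 18.25
eef_pos: [631.5, 198.7, 114.5]
tcp_rot: [-3.141, 0.0, 1.568]
ft_force: [-0.2, -0.5, -3.6]
opening: 0.48
```

```bash
python3 look.py 6
```

```text
t 18.25 pos [631.5 198.7 114.5] rot [-3.141  0.     1.568] F [-0.2 -0.5 -3.6] op 0.48
```

View pics/c6.png

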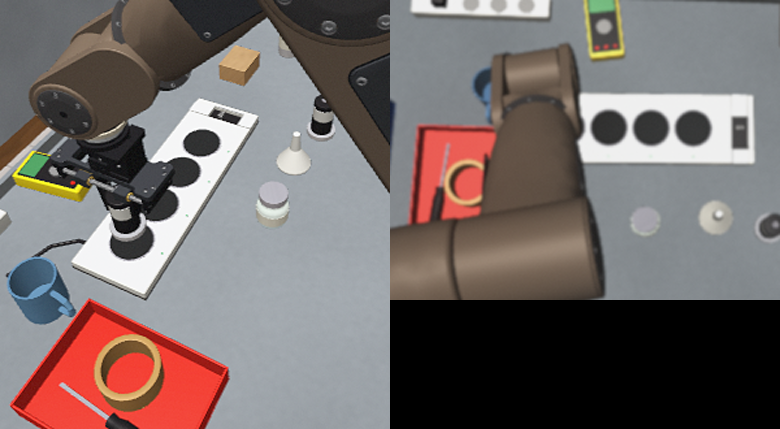

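Emit:
drive_tool(
  commands=[
    {"dx": 1,"dy": 0,"dz": -15,"yaw": 0},
    {"dx": 0,"dy": 0,"dz": -15,"yaw": 0},
    {"dx": 0,"dy": 0,"dz": -8,"yaw": 0},
    {"dx": 0,"dy": 0,"dz": 0,"yaw": 0},
    {"dx": 0,"dy": 0,"dz": 0,"yaw": 0},
  ],
)

```text
t: 18.77
eef_pos: [633.4, 199.0, 76.8]
tcp_rot: [-3.141, 0.0, 1.568]
ft_force: [0.6, 0.0, -3.8]
opening: 0.48
```

Emit:
drive_tool(
  commands=[
    {"dx": 0,"dy": 0,"dz": -1.5,"yaw": 0},
    {"dx": 0,"dy": 0,"dz": 0,"yaw": 0},
    {"dx": 0,"dy": 0,"dz": 0,"yaw": 0},
  ],
)

```text
t: 19.02
eef_pos: [633.7, 199.0, 75.7]
tcp_rot: [3.141, -0.0, 1.568]
ft_force: [-0.2, -0.3, -4.1]
opening: 0.479
```

Emit:
drive_tool(
  commands=[
    {"dx": -1,"dy": 0,"dz": -1,"yaw": 0},
    {"dx": 0,"dy": 0,"dz": 0,"yaw": 0},
    {"dx": 0,"dy": 0,"dz": 0,"yaw": 0},
  ],
)

```text
t: 19.27
eef_pos: [632.7, 199.0, 74.5]
tcp_rot: [3.141, -0.0, 1.568]
ft_force: [0.3, 1.5, -2.6]
opening: 0.479
```

```bash
python3 - <<'E'
from fitobj import *
st(); im=shot('side','s7')
b=cv2.resize(im[:,:,::-1],None,fx=5,fy=5,interpolation=cv2.INTER_CUBIC)
p=(635.5,39.5,.02)
for P,col in [(xf(p,circ(0,160,39,30)),(0,255,0)),(circ(632.5,200,31,42),(0,0,255))]:
    cv2.polylines(b,[np.round(((poly('side',P)+.5)*5-.5)*16).astype(np.int32)],True,col,1,cv2.LINE_AA,4)
cv2.imwrite('pics/s7c.png',b[1150:1550,800:1300])
E
```

```text
t 19.27 pos [632.7 199.   74.5] rot [ 3.141 -0.     1.568] F [ 0.3  1.5 -2.6] op 0.479
```

View pics/s7c.png

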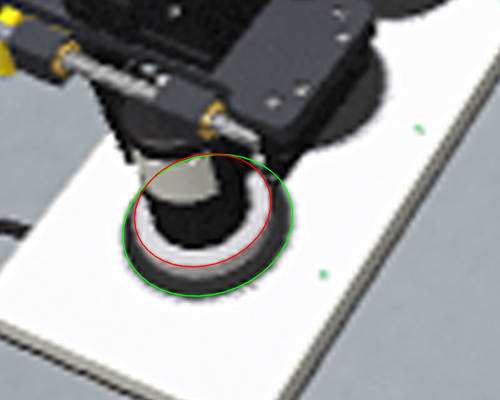

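Emit:
drive_tool(
  commands=[
    {"dx": 0,"dy": 0,"dz": -0.5,"yaw": 0},
    {"dx": 0,"dy": 0,"dz": 0,"yaw": 0},
    {"dx": 0,"dy": 0,"dz": 0,"yaw": 0},
    {"dx": 0,"dy": 0,"dz": 0,"yaw": 0},
    {"dx": 0,"dy": 0,"dz": 0,"yaw": 0},
  ],
  grip=1,
)

```text
t: 19.73
eef_pos: [632.6, 199.0, 73.7]
tcp_rot: [3.141, -0.0, 1.568]
ft_force: [-0.4, -0.6, -0.0]
opening: 0.771
```

Emit:
drive_tool(
  commands=[
    {"dx": 0,"dy": 0,"dz": 5,"yaw": 0},
    {"dx": 0,"dy": 0,"dz": 25,"yaw": 0},
    {"dx": 0,"dy": 0,"dz": 35,"yaw": 0},
    {"dx": 0,"dy": 0,"dz": 35,"yaw": 0},
    {"dx": 0,"dy": 0,"dz": 0,"yaw": 0},
  ],
)

```text
t: 20.15
eef_pos: [635.0, 199.6, 181.1]
tcp_rot: [3.132, -0.002, 1.568]
ft_force: [0.9, -0.3, 0.4]
opening: 0.994
```

Emit:
drive_tool(
  commands=[
    {"dx": -14,"dy": -34,"dz": 0,"yaw": 0},
    {"dx": -14,"dy": -34,"dz": 0,"yaw": 0},
    {"dx": -14,"dy": -34,"dz": 0,"yaw": 0},
    {"dx": -14,"dy": -34,"dz": 0,"yaw": 0},
    {"dx": -14,"dy": -34,"dz": 0,"yaw": 0},
  ],
)

```text
t: 20.57
eef_pos: [561.7, 27.7, 174.0]
tcp_rot: [3.141, 0.0, 1.569]
ft_force: [0.9, -1.6, -0.5]
opening: 1.002
```

Emit:
drive_tool(
  commands=[
    {"dx": -14,"dy": -34,"dz": 0,"yaw": 0},
    {"dx": -14,"dy": -34,"dz": 0,"yaw": 0},
    {"dx": 0,"dy": 0,"dz": 0,"yaw": 0},
  ],
)

```text
t: 20.82
eef_pos: [532.7, -43.3, 174.1]
tcp_rot: [-3.141, 0.001, 1.565]
ft_force: [0.3, -0.7, -0.1]
opening: 0.999
```

```bash
python3 look.py 8; python3 - <<'E'
from fitobj import *
ims=get(); lampfit(ims,[632.5,200],30);lampfit(ims,[432,-238.5])
E
```

```text
t 20.82 pos [532.7 -43.3 174.1] rot [-3.141e+00  1.000e-03  1.565e+00] F [ 0.3 -0.7 -0.1] op 0.999
('top',) [624.6 196.7] -0.774
('side',) [621.  220.4] -0.231
('top', 'side') [624.7 193.5] -0.507
('top',) [ 431.5 -239.3] -0.886
('side',) [ 432.5 -238.2] -0.841
('top', 'side') [ 431.5 -238.4] -0.861
```

View pics/c8.png

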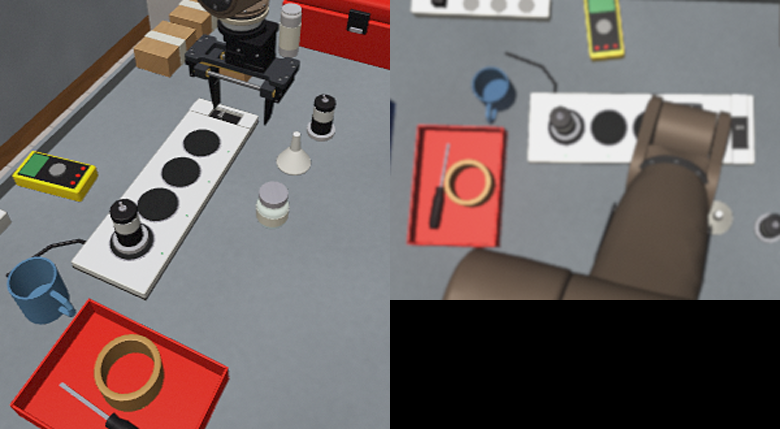

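Emit:
drive_tool(
  commands=[
    {"dx": -17,"dy": -33,"dz": 0,"yaw": 0},
    {"dx": -17,"dy": -33,"dz": 0,"yaw": 0},
    {"dx": -17,"dy": -33,"dz": 0,"yaw": 0},
    {"dx": -17,"dy": -33,"dz": 0,"yaw": 0},
    {"dx": -17,"dy": -32,"dz": 0,"yaw": 0},
  ],
)

```text
t: 21.43
eef_pos: [449.5, -203.3, 173.7]
tcp_rot: [3.141, 0.0, 1.571]
ft_force: [0.4, -1.1, -0.3]
opening: 0.999
```

Emit:
drive_tool(
  commands=[
    {"dx": -16,"dy": -31,"dz": 0,"yaw": 0},
    {"dx": 0,"dy": 0,"dz": -20,"yaw": 0},
    {"dx": 0,"dy": 0,"dz": 0,"yaw": 0},
    {"dx": 0,"dy": 0,"dz": 0,"yaw": 0},
  ],
)

```text
t: 21.77
eef_pos: [433.9, -233.1, 153.3]
tcp_rot: [-3.14, -0.001, 1.569]
ft_force: [0.3, 1.3, -0.1]
opening: 1.004
```

Emit:
drive_tool(
  commands=[
    {"dx": -2,"dy": -5.5,"dz": -10,"yaw": 0},
    {"dx": 0,"dy": 0,"dz": -25,"yaw": 0},
    {"dx": 0,"dy": 0,"dz": -30,"yaw": 0},
    {"dx": 0,"dy": 0,"dz": -30,"yaw": 0},
    {"dx": 0,"dy": 0,"dz": -13,"yaw": 0},
  ],
)

```text
t: 22.18
eef_pos: [431.4, -238.1, 42.9]
tcp_rot: [-3.14, -0.002, 1.57]
ft_force: [-0.7, -0.8, 0.2]
opening: 0.999
```

Emit:
drive_tool(
  commands=[
    {"dx": 0,"dy": 0,"dz": 0,"yaw": 0},
    {"dx": 0,"dy": 0,"dz": 0,"yaw": 0},
  ],
)

```text
t: 22.35
eef_pos: [432.0, -238.9, 45.5]
tcp_rot: [-3.141, -0.001, 1.57]
ft_force: [0.0, 0.7, -0.2]
opening: 1.0
```

Emit:
drive_tool(
  commands=[
    {"dx": 0,"dy": 0,"dz": 0,"yaw": 0},
    {"dx": 0,"dy": 0,"dz": 0,"yaw": 0},
    {"dx": 0,"dy": 0,"dz": 0,"yaw": 0},
    {"dx": 0,"dy": 0,"dz": 0,"yaw": 0},
    {"dx": 0,"dy": 0,"dz": 0,"yaw": 0},
  ],
  grip=0.2,
)

```text
t: 22.77
eef_pos: [431.7, -239.7, 46.2]
tcp_rot: [3.141, 0.001, 1.568]
ft_force: [0.5, -0.4, 0.8]
opening: 0.703
```

Emit:
drive_tool(
  commands=[
    {"dx": 0,"dy": 0,"dz": 0,"yaw": 0},
    {"dx": 0,"dy": 0,"dz": 0,"yaw": 0},
    {"dx": 0,"dy": 0,"dz": 0,"yaw": 0},
    {"dx": 0,"dy": 0,"dz": 0,"yaw": 0},
    {"dx": 0,"dy": 0,"dz": 0,"yaw": 0},
  ],
)

```text
t: 23.18
eef_pos: [431.7, -239.6, 45.7]
tcp_rot: [3.141, 0.0, 1.568]
ft_force: [1.3, 0.4, 1.0]
opening: 0.48
```

Emit:
drive_tool(
  commands=[
    {"dx": 0,"dy": 0,"dz": 10,"yaw": 0},
    {"dx": 0,"dy": 0,"dz": 25,"yaw": 0},
    {"dx": 0,"dy": 0,"dz": 35,"yaw": 0},
    {"dx": 10,"dy": 0,"dz": 35,"yaw": 0},
    {"dx": 22,"dy": 15,"dz": 5,"yaw": 0},
  ],
)

```text
t: 23.6
eef_pos: [464.0, -226.6, 161.3]
tcp_rot: [3.137, 0.004, 1.566]
ft_force: [0.8, -1.3, -2.3]
opening: 0.481
```

Emit:
drive_tool(
  commands=[
    {"dx": 22,"dy": 30,"dz": 0,"yaw": 0},
    {"dx": 22,"dy": 30,"dz": 0,"yaw": 0},
    {"dx": 22,"dy": 30,"dz": 0,"yaw": 0},
    {"dx": 22,"dy": 30,"dz": 0,"yaw": 0},
    {"dx": 22,"dy": 30,"dz": 0,"yaw": 0},
  ],
)

```text
t: 24.02
eef_pos: [573.9, -72.7, 156.1]
tcp_rot: [-3.141, -0.0, 1.568]
ft_force: [-0.5, -0.6, -2.7]
opening: 0.484
```

Emit:
drive_tool(
  commands=[
    {"dx": 22,"dy": 30,"dz": 0,"yaw": 0},
    {"dx": 22,"dy": 30,"dz": 0,"yaw": 0},
    {"dx": 18,"dy": 33,"dz": -20,"yaw": 0},
    {"dx": 0,"dy": 0,"dz": -20,"yaw": 0},
    {"dx": 0,"dy": 0,"dz": 0,"yaw": 0},
  ],
)

```text
t: 24.43
eef_pos: [633.4, 19.7, 112.7]
tcp_rot: [-3.135, -0.0, 1.571]
ft_force: [-1.6, -0.7, -3.9]
opening: 0.478
```

Emit:
drive_tool(
  commands=[
    {"dx": 0,"dy": 0,"dz": 0,"yaw": 0},
    {"dx": 0,"dy": 0,"dz": 0,"yaw": 0},
  ],
)

```text
t: 24.6
eef_pos: [635.0, 17.0, 117.2]
tcp_rot: [3.141, 0.0, 1.567]
ft_force: [0.7, 0.3, -1.5]
opening: 0.476
```

Emit:
drive_tool(
  commands=[
    {"dx": 0.5,"dy": 1,"dz": -16,"yaw": 0},
    {"dx": 0,"dy": 0,"dz": -16,"yaw": 0},
    {"dx": 0,"dy": 0,"dz": -7,"yaw": 0},
    {"dx": 0,"dy": 0,"dz": 0,"yaw": 0},
    {"dx": 0,"dy": 0,"dz": 0,"yaw": 0},
  ],
)

```text
t: 25.02
eef_pos: [635.9, 18.1, 78.1]
tcp_rot: [3.141, 0.0, 1.567]
ft_force: [-0.2, -0.1, -3.0]
opening: 0.477
```

Emit:
drive_tool(
  commands=[
    {"dx": 0,"dy": 0,"dz": -1.5,"yaw": 0},
    {"dx": 0,"dy": 0,"dz": 0,"yaw": 0},
    {"dx": 0,"dy": 0,"dz": 0,"yaw": 0},
  ],
)

```text
t: 25.27
eef_pos: [635.9, 18.7, 76.3]
tcp_rot: [3.141, 0.0, 1.568]
ft_force: [0.1, -0.2, -3.2]
opening: 0.479
```

```bash
python3 - <<'E'
from fitobj import *
st(); im=shot('side','s9')
b=cv2.resize(im[:,:,::-1],None,fx=5,fy=5,interpolation=cv2.INTER_CUBIC)
p=(635.5,39.5,.02)
for P,col in [(xf(p,circ(0,-20,39,30)),(0,255,0)),(circ(636,19.5,31,42),(0,0,255))]:
    cv2.polylines(b,[np.round(((poly('side',P)+.5)*5-.5)*16).astype(np.int32)],True,col,1,cv2.LINE_AA,4)
u=proj('side',(636,20,40))*5
cv2.imwrite('pics/s9c.png',b[int(u[1])-250:int(u[1])+200,int(u[0])-280:int(u[0])+280])
E
```

```text
t 25.27 pos [635.9  18.7  76.3] rot [3.141 0.    1.568] F [ 0.1 -0.2 -3.2] op 0.479
```

View pics/s9c.png

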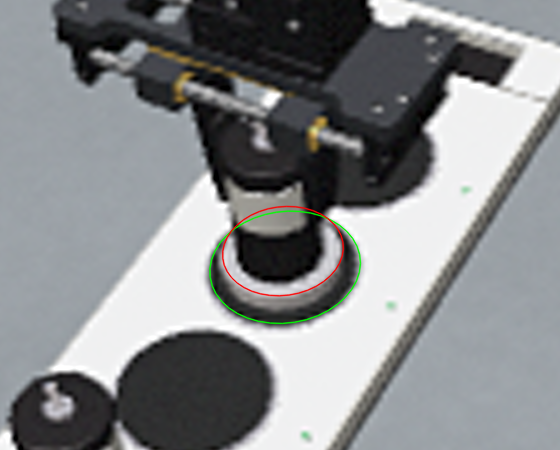

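Foot (around pixel 283,252 of the crop) sits on the predicted circle, well inside the pad. Lower the last bit and release.

Emit:
drive_tool(
  commands=[
    {"dx": 0,"dy": 0,"dz": -1,"yaw": 0},
    {"dx": 0,"dy": 0,"dz": 0,"yaw": 0},
    {"dx": 0,"dy": 0,"dz": 0,"yaw": 0},
  ],
)

```text
t: 25.57
eef_pos: [635.9, 18.8, 75.7]
tcp_rot: [3.14, 0.0, 1.568]
ft_force: [-1.7, -0.3, 5.8]
opening: 0.481
```

Emit:
drive_tool(
  commands=[
    {"dx": 0,"dy": 0,"dz": 0,"yaw": 0},
    {"dx": 0,"dy": 0,"dz": 0,"yaw": 0},
    {"dx": 0,"dy": 0,"dz": 0,"yaw": 0},
    {"dx": 0,"dy": 0,"dz": 0,"yaw": 0},
    {"dx": 0,"dy": 0,"dz": 0,"yaw": 0},
  ],
  grip=1,
)

```text
t: 25.98
eef_pos: [635.7, 18.8, 74.6]
tcp_rot: [3.141, -0.0, 1.568]
ft_force: [-0.6, -0.8, -0.5]
opening: 0.776
```

Emit:
drive_tool(
  commands=[
    {"dx": 0,"dy": 0,"dz": 5,"yaw": 0},
    {"dx": 0,"dy": 0,"dz": 25,"yaw": 0},
    {"dx": 0,"dy": 0,"dz": 35,"yaw": 0},
    {"dx": 0,"dy": 0,"dz": 35,"yaw": 0},
    {"dx": 0,"dy": 0,"dz": 0,"yaw": 0},
  ],
)

```text
t: 26.4
eef_pos: [638.1, 18.7, 181.6]
tcp_rot: [3.132, 0.001, 1.568]
ft_force: [-0.2, -0.3, 1.0]
opening: 1.0
```

Emit:
drive_tool(
  commands=[
    {"dx": -4,"dy": -34,"dz": 0,"yaw": 0},
    {"dx": -4,"dy": -34,"dz": 0,"yaw": 0},
    {"dx": -4,"dy": -34,"dz": 0,"yaw": 0},
    {"dx": -4,"dy": -34,"dz": 0,"yaw": 0},
    {"dx": -4,"dy": -34,"dz": 0,"yaw": 0},
  ],
  grip=0,
)

```text
t: 26.82
eef_pos: [615.3, -152.7, 174.9]
tcp_rot: [3.141, 0.0, 1.568]
ft_force: [-0.5, -0.5, 0.3]
opening: 0.703
```

Emit:
drive_tool(
  commands=[
    {"dx": 0,"dy": 0,"dz": 0,"yaw": 0},
    {"dx": 0,"dy": 0,"dz": 0,"yaw": 0},
    {"dx": 0,"dy": 0,"dz": 0,"yaw": 0},
  ],
)

```text
t: 27.07
eef_pos: [615.6, -150.9, 174.6]
tcp_rot: [3.141, -0.0, 1.568]
ft_force: [-0.0, 0.6, -0.4]
opening: 0.497
```

```bash
python3 look.py 10; python3 - <<'E'
from fitobj import *
for c in('top','side'):
    im=cv2.imread(f'pics/{c[0]}10.png'); b=cv2.resize(im,None,fx=4,fy=4,interpolation=cv2.INTER_CUBIC)
    p=(635.5,39.5,.02); out=[]
    for yy,cen in((160,(632.5,200)),(-20,(636,19.5))):
        for P,col in [(xf(p,circ(0,yy,39,30)),(0,255,0)),(circ(*cen,31,42),(0,0,255)),(circ(*cen,23,120),(0,0,255))]:
            cv2.polylines(b,[np.round(((poly(c,P)+.5)*4-.5)*16).astype(np.int32)],True,col,1,cv2.LINE_AA,4)
        u=(proj(c,(*cen,60))*4).astype(int); out.append(b[u[1]-160:u[1]+160,u[0]-160:u[0]+160])
    cv2.imwrite(f'pics/chk_{c}.png',np.hstack(out))
E
```

```text
t 27.07 pos [ 615.6 -150.9  174.6] rot [ 3.141 -0.     1.568] F [-0.   0.6 -0.4] op 0.497
```

View pics/c10.png

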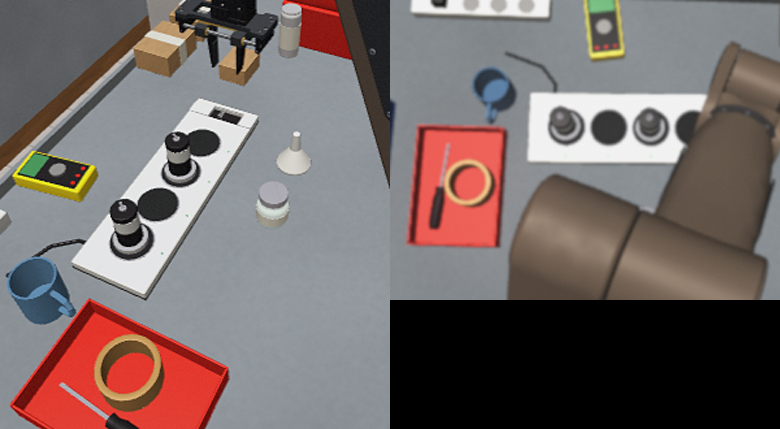

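View pics/chk_side.png

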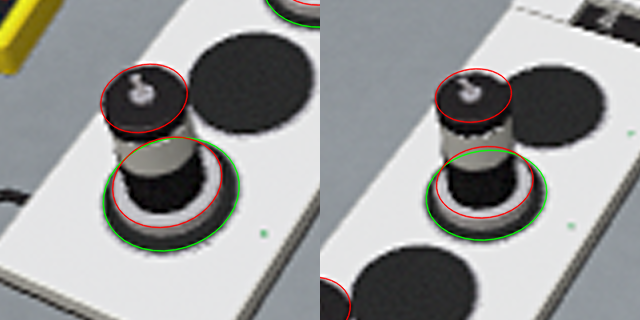

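View pics/chk_top.png

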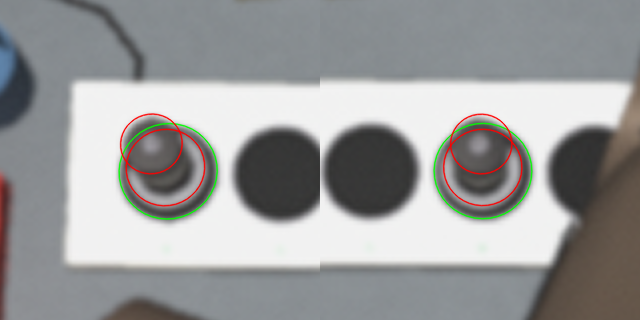

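```bash
python3 - <<'E'
import cv2,numpy as np
a=cv2.imread('pics/t4.png');b=cv2.imread('pics/s5.png')
cv2.imwrite('pics/full.png',cv2.resize(np.vstack([a,b]),None,fx=.7,fy=.7))
E
python3 -c "
from h import *
m={'top':'t4'}
print(proj('top',(643,-170,26)),proj('side',(643,-170,26)))"
```

```text
[322.60340998 184.43833837] [270.19767015 177.40425013]
```

View pics/full.png

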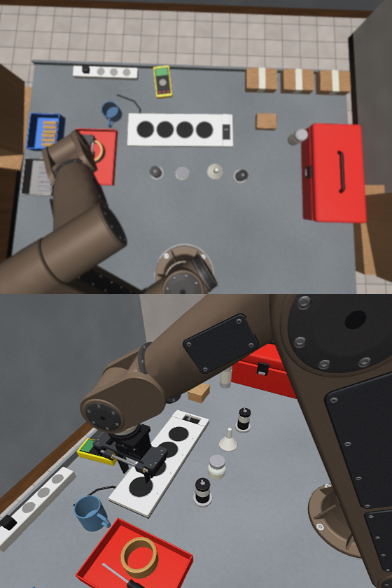

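Emit:
drive_tool(
  commands=[
    {"dx": 0.5,"dy": -19.5,"dz": -20,"yaw": 0},
    {"dx": 0,"dy": 0,"dz": -35,"yaw": 0},
    {"dx": 0,"dy": 0,"dz": -35,"yaw": 0},
    {"dx": 0,"dy": 0,"dz": -25,"yaw": 0},
    {"dx": 0,"dy": 0,"dz": -15,"yaw": 0},
  ],
)

```text
t: 27.58
eef_pos: [615.3, -169.0, 41.6]
tcp_rot: [-3.138, -0.001, 1.57]
ft_force: [0.9, 0.5, -0.4]
opening: 0.061
```

Emit:
drive_tool(
  commands=[
    {"dx": 0,"dy": 0,"dz": 0,"yaw": 0},
    {"dx": 0,"dy": 0,"dz": 0,"yaw": 0},
    {"dx": 0,"dy": 0,"dz": 0,"yaw": 0},
  ],
)

```text
t: 27.83
eef_pos: [617.0, -170.2, 45.9]
tcp_rot: [3.14, 0.001, 1.569]
ft_force: [-0.2, -0.2, 0.2]
opening: 0.01
```

```bash
python3 - <<'E'
from fitobj import *
st(); im=shot('side','s11')
b=cv2.resize(im[:,:,::-1],None,fx=6,fy=6,interpolation=cv2.INTER_CUBIC)
u=proj('side',(630,-170,30))*6
cv2.imwrite('pics/s11c.png',b[int(u[1])-300:int(u[1])+200,int(u[0])-300:int(u[0])+300])
E
```

```text
t 27.83 pos [ 617.  -170.2   45.9] rot [3.140e+00 1.000e-03 1.569e+00] F [-0.2 -0.2  0.2] op 0.01
```

View pics/s11c.png

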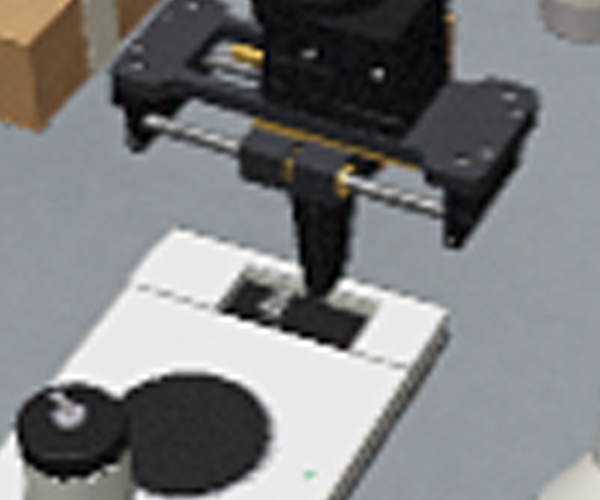

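Emit:
drive_tool(
  commands=[
    {"dx": 0,"dy": 0,"dz": -6,"yaw": 0},
    {"dx": 0,"dy": 0,"dz": -6,"yaw": 0},
    {"dx": 0,"dy": 0,"dz": -5,"yaw": 0},
    {"dx": 0,"dy": 0,"dz": -4,"yaw": 0},
    {"dx": 0,"dy": 0,"dz": 0,"yaw": 0},
  ],
)

```text
t: 28.3
eef_pos: [615.7, -170.6, 22.6]
tcp_rot: [-3.14, -0.0, 1.568]
ft_force: [0.4, 0.2, -0.2]
opening: 0.004
```

Emit:
drive_tool(
  commands=[
    {"dx": 0,"dy": 0,"dz": -2,"yaw": 0},
    {"dx": 0,"dy": 0,"dz": -1.5,"yaw": 0},
    {"dx": 0,"dy": 0,"dz": 0,"yaw": 0},
    {"dx": 0,"dy": 0,"dz": 0,"yaw": 0},
  ],
)

```text
t: 28.63
eef_pos: [616.2, -170.7, 20.1]
tcp_rot: [3.142, 0.0, 1.568]
ft_force: [-0.4, -0.3, -0.3]
opening: 0.006
```

Inside the recess, no contact. Push +x along the station's axis.

Emit:
drive_tool(
  commands=[
    {"dx": 2,"dy": 0,"dz": 0,"yaw": 0},
    {"dx": 2,"dy": 0,"dz": 0,"yaw": 0},
    {"dx": 2,"dy": 0,"dz": 0,"yaw": 0},
    {"dx": 2,"dy": 0,"dz": 0,"yaw": 0},
    {"dx": 2,"dy": 0.2,"dz": 0,"yaw": 0},
  ],
)

```text
t: 29.05
eef_pos: [626.5, -170.5, 20.1]
tcp_rot: [3.141, 0.0, 1.568]
ft_force: [-0.4, 0.2, -0.3]
opening: 0.004
```

Emit:
drive_tool(
  commands=[
    {"dx": 2,"dy": 0,"dz": 0,"yaw": 0},
    {"dx": 2,"dy": 0,"dz": 0,"yaw": 0},
    {"dx": 2,"dy": 0,"dz": 0,"yaw": 0},
    {"dx": 2,"dy": 0,"dz": 0,"yaw": 0},
    {"dx": 1,"dy": 0.2,"dz": 0,"yaw": 0},
  ],
)

```text
t: 29.47
eef_pos: [635.3, -170.4, 20.0]
tcp_rot: [-3.141, 0.0, 1.568]
ft_force: [-1.5, -1.2, 0.2]
opening: 0.002
```

Emit:
drive_tool(
  commands=[
    {"dx": 1,"dy": 0,"dz": 0,"yaw": 0},
    {"dx": 1,"dy": 0,"dz": 0,"yaw": 0},
    {"dx": 1,"dy": 0,"dz": 0,"yaw": 0},
    {"dx": 0,"dy": 0,"dz": 0,"yaw": 0},
  ],
)

```text
t: 29.8
eef_pos: [638.2, -170.3, 20.0]
tcp_rot: [3.142, -0.0, 1.568]
ft_force: [-0.4, -0.9, -0.2]
opening: 0.001
```

Emit:
drive_tool(
  commands=[
    {"dx": 1,"dy": 0,"dz": 0,"yaw": 0},
    {"dx": 1,"dy": 0,"dz": 0,"yaw": 0},
    {"dx": 0,"dy": 0,"dz": 0,"yaw": 0},
  ],
)

```text
t: 30.05
eef_pos: [640.3, -170.3, 20.0]
tcp_rot: [3.142, -0.0, 1.568]
ft_force: [-1.1, -0.1, -0.3]
opening: 0.005
```

Emit:
drive_tool(
  commands=[
    {"dx": 1,"dy": 0,"dz": 0,"yaw": 0},
    {"dx": 1,"dy": 0,"dz": 0,"yaw": 0},
    {"dx": 0,"dy": 0,"dz": 0,"yaw": 0},
  ],
)

```text
t: 30.3
eef_pos: [642.3, -170.2, 20.0]
tcp_rot: [3.141, -0.0, 1.568]
ft_force: [-0.1, -1.1, -0.0]
opening: 0.007
```

```bash
python3 - <<'E'
from fitobj import *
st(); im=shot('side','s12')
b=cv2.resize(im[:,:,::-1],None,fx=6,fy=6,interpolation=cv2.INTER_CUBIC)
u=proj('side',(630,-170,30))*6
cv2.imwrite('pics/s12c.png',b[int(u[1])-250:int(u[1])+200,int(u[0])-300:int(u[0])+300])
E
```

```text
t 30.3 pos [ 642.3 -170.2   20. ] rot [ 3.141 -0.     1.568] F [-0.1 -1.1 -0. ] op 0.007
```

View pics/s12c.png

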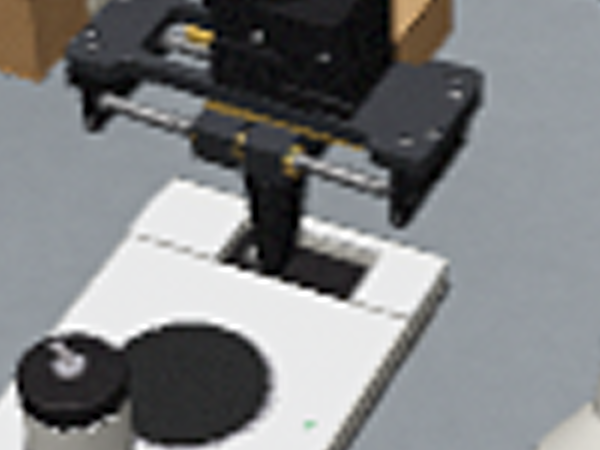

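Emit:
drive_tool(
  commands=[
    {"dx": 1,"dy": 0,"dz": 0,"yaw": 0},
    {"dx": 1,"dy": 0,"dz": 0,"yaw": 0},
    {"dx": 0,"dy": 0,"dz": 0,"yaw": 0},
  ],
)

```text
t: 30.6
eef_pos: [644.3, -170.2, 20.1]
tcp_rot: [3.141, -0.0, 1.568]
ft_force: [-0.7, 0.4, -0.0]
opening: 0.008
```

Emit:
drive_tool(
  commands=[
    {"dx": 1,"dy": 0,"dz": 0,"yaw": 0},
    {"dx": 1,"dy": 0,"dz": 0,"yaw": 0},
    {"dx": 0,"dy": 0,"dz": 0,"yaw": 0},
  ],
)

```text
t: 30.85
eef_pos: [646.3, -170.2, 20.1]
tcp_rot: [3.141, -0.0, 1.568]
ft_force: [-1.1, 0.2, 0.2]
opening: 0.005
```

Emit:
drive_tool(
  commands=[
    {"dx": 1,"dy": 0,"dz": 0,"yaw": 0},
    {"dx": 1,"dy": 0,"dz": 0,"yaw": 0},
    {"dx": 0,"dy": 0,"dz": 0,"yaw": 0},
  ],
)

```text
t: 31.1
eef_pos: [648.3, -170.3, 20.1]
tcp_rot: [3.141, 0.0, 1.568]
ft_force: [-1.2, 1.0, -0.2]
opening: 0.004
```

```bash
python3 - <<'E'
from fitobj import *
st(); im=shot('side','s13')
a=cv2.imread('pics/s0.png') if False else cv2.imread('pics/side0.png')
u=proj('side',(630,-170,26)); x,y=int(u[0]),int(u[1])
f=lambda m:cv2.resize(m[y-22:y+22,x-26:x+26],None,fx=7.5,fy=7.5,interpolation=cv2.INTER_CUBIC)
cv2.imwrite('pics/s13c.png',np.hstack([f(a),f(im[:,:,::-1])]))
E
```

```text
t 31.1 pos [ 648.3 -170.3   20.1] rot [3.141 0.    1.568] F [-1.2  1.  -0.2] op 0.004
```

View pics/s13c.png

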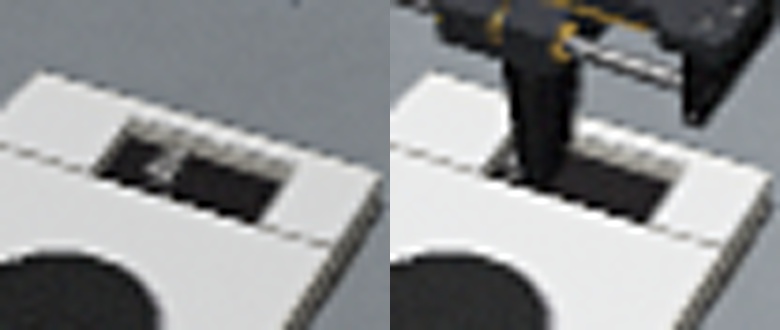

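Emit:
drive_tool(
  commands=[
    {"dx": 1,"dy": 0,"dz": 0,"yaw": 0},
    {"dx": 0,"dy": 0,"dz": 0,"yaw": 0},
  ],
)

```text
t: 31.32
eef_pos: [648.8, -170.3, 20.1]
tcp_rot: [-3.141, -0.0, 1.568]
ft_force: [-4.2, 1.3, 0.8]
opening: 0.006
```

Emit:
drive_tool(
  commands=[
    {"dx": 1,"dy": 0,"dz": 0,"yaw": 0},
    {"dx": 0,"dy": 0,"dz": 0,"yaw": 0},
  ],
)

```text
t: 31.48
eef_pos: [648.9, -170.3, 20.0]
tcp_rot: [-3.139, -0.001, 1.568]
ft_force: [-8.2, 0.5, 4.6]
opening: 0.005
```

Emit:
drive_tool(
  commands=[
    {"dx": 1,"dy": 0,"dz": 0,"yaw": 0},
    {"dx": 0,"dy": 0,"dz": 0,"yaw": 0},
  ],
)

```text
t: 31.65
eef_pos: [649.0, -170.3, 20.0]
tcp_rot: [-3.137, -0.001, 1.568]
ft_force: [-13.2, -1.0, 6.2]
opening: 0.006
```

Emit:
drive_tool(
  commands=[
    {"dx": -5,"dy": 0,"dz": 0,"yaw": 0},
    {"dx": -8,"dy": 0,"dz": 0,"yaw": 0},
    {"dx": 0,"dy": 0,"dz": 15,"yaw": 0},
    {"dx": 0,"dy": 0,"dz": 35,"yaw": 0},
    {"dx": 0,"dy": 0,"dz": 35,"yaw": 0},
  ],
)

```text
t: 32.07
eef_pos: [637.5, -170.3, 105.1]
tcp_rot: [-3.14, -0.001, 1.568]
ft_force: [0.5, 0.1, 1.0]
opening: 0.005
```

Emit:
drive_tool(
  commands=[
    {"dx": 0,"dy": 0,"dz": 35,"yaw": 0},
    {"dx": -20,"dy": -30,"dz": 30,"yaw": 0},
    {"dx": -25,"dy": -32,"dz": 0,"yaw": 0},
    {"dx": -25,"dy": -32,"dz": 0,"yaw": 0},
    {"dx": -25,"dy": -32,"dz": 0,"yaw": 0},
  ],
)

```text
t: 32.48
eef_pos: [544.4, -294.0, 167.6]
tcp_rot: [3.139, 0.001, 1.569]
ft_force: [-1.1, -0.4, -0.1]
opening: 0.004
```

Emit:
drive_tool(
  commands=[
    {"dx": -25,"dy": -32,"dz": 0,"yaw": 0},
    {"dx": -25,"dy": -32,"dz": 0,"yaw": 0},
    {"dx": -25,"dy": -32,"dz": 0,"yaw": 0},
    {"dx": 0,"dy": 0,"dz": 0,"yaw": 0},
    {"dx": 0,"dy": 0,"dz": 0,"yaw": 0},
  ],
)

```text
t: 32.9
eef_pos: [469.1, -390.6, 166.9]
tcp_rot: [3.141, 0.001, 1.565]
ft_force: [0.3, 0.9, -0.6]
opening: 0.004
```

```bash
python3 look.py 14; python3 - <<'E'
from fitobj import *
im=cv2.imread('pics/s14.png');a=cv2.imread('pics/side0.png')
u=proj('side',(630,-170,26)); x,y=int(u[0]),int(u[1])
f=lambda m:cv2.resize(m[y-22:y+22,x-26:x+26],None,fx=7.5,fy=7.5,interpolation=cv2.INTER_CUBIC)
cv2.imwrite('pics/s14c.png',np.hstack([f(a),f(im)]))
for q in ['jar','funnel','mug','can','carton']:
    print(q,[back(c,r[0]['pixel'],0).round(0).tolist() for c in('top','side') if (r:=env.place_of(q,c))])
E
```

```text
t 32.9 pos [ 469.1 -390.6  166.9] rot [3.141e+00 1.000e-03 1.565e+00] F [ 0.3  0.9 -0.6] op 0.004
jar [[437.0, 10.0, 0.0], [434.0, 29.0, 0.0]]
funnel [[452.0, -138.0, 0.0]]
mug [[700.0, 347.0, 0.0], [699.0, 353.0, 0.0]]
can [[617.0, -482.0, 0.0], [608.0, -479.0, 0.0]]
carton [[682.0, -367.0, 0.0]]
```

View pics/c14.png

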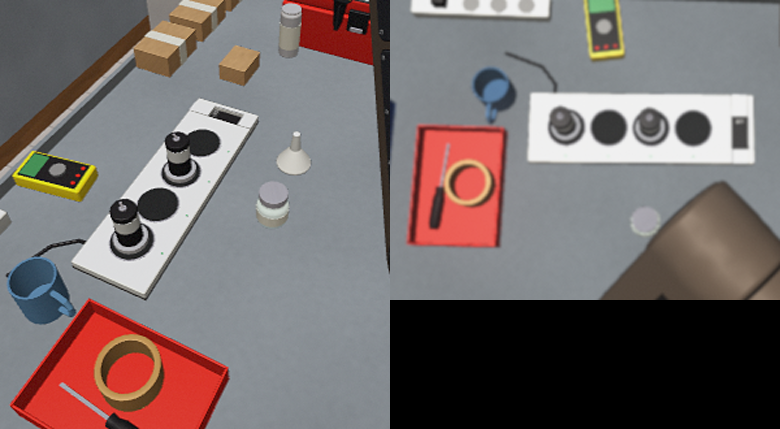

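View pics/s14c.png

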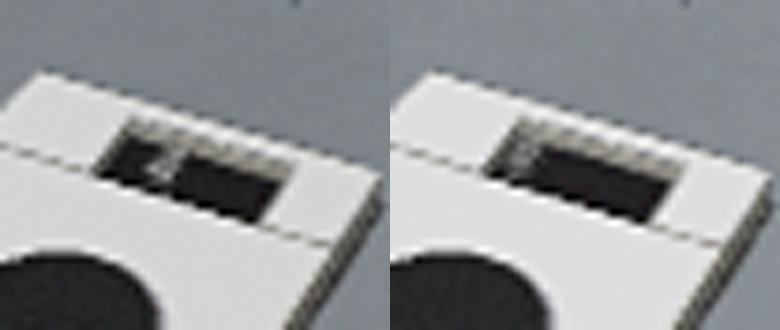

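```bash
python3 -c "
from h import *
print(proj('side',(643,-170,26))-proj('side',(657,-170,26)))
print(env.job_done()); st()"
```

```text
[4.27734372 1.38560681]
the job is handed in; nothing more can be done
None
the job is handed in; nothing more can be done
```

The job is handed in, at about 33 s on the robot's clock.

**What I did**
- I put the screwdriver and then the tape roll in the red tray.
- I stood the two lamps present on pads 1 and 3. No other lamps showed in either camera.
- Last, I pushed the switch nub towards the back edge until it stopped against its end stop.

**What the last checks showed**
- **Tray:** the screwdriver and the tape both lie inside it.
- **Lamps:** both are upright. Overlays on both cameras show each foot within about 2 mm of its pad centre, so with 8 mm of margin none overhangs.
- **Switch:** the push force rose to about 13 N while the fingers stood still at x ≈ 649 mm. The nub then showed about 4.4 px further back in the side picture, against about 4.3 px expected for the full 14 mm.
- **Other things:** I touched none of the bystanders. I also saw no sign of anything being knocked aside.

**What disagreed**
- **Lamp 1 fit:** the automatic position fit for the lamp on pad 1 failed, because the dark pad gave no contrast. I relied on the overlays instead.
- **Bystander readings:** most of the final readings are within about 10 mm of the first ones. The top camera's jar and funnel readings came out 10 to 14 mm off. The arm partly covered the top camera's view there, the side reading for the jar was unchanged, and the side camera returned nothing for the funnel.

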